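Load the rotary test indexer with heat-sink modules

ROBOT

A 6-joint arm with a two-finger parallel gripper is mounted at the origin on the work surface. World frame = base frame: x ahead of the robot, y to its left, z up, the work surface at z = 0. Lengths are in m, angles in rad, forces in N, time in s.
With the tool pointing down it reaches from about 0.275 to 0.825 m from the base axis. Payload 4.9 kg.
Tool frame: the origin (TCP) lies on the centre line of the jaws, within the pads' length; the fingertips stand 11 mm ahead of it and the grasp point (between the pads) lies 8 mm behind it; z points along the fingers, y is the line along which they close (so a half turn about z gives the same grasp; the last joint's range is limited). The gripper opens to 85 mm and grips with 20 to 120 N. Pads are 22 mm wide; open, the fingers measure 114 mm over their backs; the gripper's body (76 mm by 85 mm) begins 54 mm behind the grasp point. The pads swing forward as they close: fully open they stand 13 mm farther back than shut.
Start: joints at [-1.376, 0.326, -0.193, 1.052, 0, 1.437], TCP at [0.178, -0.521, 0.242] pointing down, gripper open.
Joint ranges: [-2.65, 2.65], [-0.97, 1.79], [-1.3, 1.35], [-1.93, 2.1], [-1.47, 1.37], [-3.14, 3.14]. Speed limits (rad/s): [2.57, 2.57, 3.14, 3.14, 3.14, 3.14].

INTERFACE

Orientations are given as a unit quaternion [w, x, y, z].
In Python, from plant import bot gives the robot as it stands.
- The arm moves only by the shell command python3 -m creep 'ROWS' [OPENING] [FORCE]. ROWS is JSON, a list of rows, each a list of 6 numbers: the shift along the tool's x, y, z scaled (see below), then the turn, a rotation vector about the tool's x, y, z scaled (see below). In form: [[x, y, z, rx, ry, rz], ...]. A call has 1 to 8 rows; each row is the pose to reach, as a shift and turn from the pose commanded when the call began, along the tool's axes at that moment, turning the shorter way round; what a row does not reach only later rows make up. The controller multiplies each number of a shift by 20 cm and each number of a turn by 2 pi rad. A row lasts 1/12 s, in which the tool goes at most 41.7 mm and 7.16 degrees, less where a joint would pass 70% of its speed; a pose out of reach is approached as far as the arm can. A call with a number of a shift or a turn outside -1 to 1 is refused whole. A call with a gripper value outside its range is refused whole. OPENING is the opening, from 0 (shut) to 1 (fully open), set as the call begins (- or left out, the last holds). The fingers move at their own pace and stop on an object; FORCE is the grip in N (left out, the last holds). Time passes only in rows, so rows that repeat a pose let the fingers close. It gives the time, the measured TCP pose, the force, the opening and the grip force at its end, in the units of the state.
- bot.sense(): the state, without advancing time (a new reading comes with each control period).
- bot.capture(name): name is "scene" or "top" or "wrist"; returns a dict with "image" (400x640x3 uint8, blue, green, red), "fx", "fy", "cx", "cy" (pixels), "k1" (the pictures are not rectified: a ray, as slopes to the right and down, at radius r is drawn at 1 + k1 r^2 times it, then the intrinsics apply), "cam_to_world" (4x4, takes a point from camera to world coordinates). Camera axes: x right, y up, looking along -z (the intrinsics and any distortion apply to the point x, -y, -z); pixel columns grow to the right and rows downward; lengths in m; the calibration is good to about 2 mm. A picture is of the moment at which its call begins. There is no depth.
- bot.hand_in(): hands the job in; it is judged then, once.
The state is a dict: "t": time; "joint_pos": joint angles; "joint_vel": joint speeds; "tau": joint torques, N m; "ee_pos": TCP position; "tool_rot": TCP orientation; "force": force on the tool from outside, world axes, zero at the start; "torque": the same for the moment, N m; "gripper_width": opening from 0.0 (shut) to 1.0 (fully open); "grip_force": force on a finger pad.
Only numpy, scipy, OpenCV 4.12 (cv2) and the standard library are available. Lean on these libraries where they do the work, as an engineer would, in place of code of your own. Each camera call takes 0.05 s, during which the arm holds its last target. There are 200 camera calls.

TASK

Turn the test turntable by its red post back to the loading stop, where the post stands at the green mark. With it there, lift the orange reference plate off its pins and lay it flat in the blue tray, and fit every silver heat-sink module on the turntable, one to a nest, so that both holes drop over the nest's pins and the plate lies fully home on the turntable. When all are loaded, turn the turntable forward to the test stop, the middle one, where the post stands at the blue mark, and leave it resting there with the modules still home; do not shift the yellow meter, the screwdriver or the jar.

Things in the scene. Friction and masses are not known exactly. Their poses are not given: they have to be found in the camera images.
- turn (a joint): angle of the turntable, rad, counter-clockwise from above: 0 = loading stop (post at the green mark on the grey base's rim), 1.047 = test stop (blue mark), 2.094 = park stop (white mark), the far end. Each is a click stop: within 0.04 rad it is drawn in and held, until about 0.8 N m (7 N at the post) pushes it out; in between it stays where it is left. Aluminium disc of 272 mm on a fixed grey base of 310 mm; top face 40 mm above the bench.
- hub (a point): centre of the turntable, on its top face: the upright axis about which it turns
- post (a point): centre of the top end of the red upright post by which the turntable is turned: round, 16 mm in diameter, 76 mm tall above the turntable's top face, 118 mm from the axis, mid-way between two nests, fixed to the turntable. It can turn between gripping fingers.
- nest0 (a point): one of four alike nests on the turntable (it turns with it): two upright round-tipped steel pins, 10 mm thick, 80 mm apart, 16 mm tall, in a black 106 x 56 mm patch. Point: on the turntable's top face, half-way between the pins; x from pin to pin, z up. A plate fully home lies flat on the face, its centre point 18 mm above this point; caught on pin tips it is some 5 to 10 mm higher.
- nest1 (a point): one of four alike nests on the turntable (it turns with it): two upright round-tipped steel pins, 10 mm thick, 80 mm apart, 16 mm tall, in a black 106 x 56 mm patch. Point: on the turntable's top face, half-way between the pins; x from pin to pin, z up. A plate fully home lies flat on the face, its centre point 18 mm above this point; caught on pin tips it is some 5 to 10 mm higher.
- nest2 (a point): one of four alike nests on the turntable (it turns with it): two upright round-tipped steel pins, 10 mm thick, 80 mm apart, 16 mm tall, in a black 106 x 56 mm patch. Point: on the turntable's top face, half-way between the pins; x from pin to pin, z up. A plate fully home lies flat on the face, its centre point 18 mm above this point; caught on pin tips it is some 5 to 10 mm higher.
- nest3 (a point): one of four alike nests on the turntable (it turns with it): two upright round-tipped steel pins, 10 mm thick, 80 mm apart, 16 mm tall, in a black 106 x 56 mm patch. Point: on the turntable's top face, half-way between the pins; x from pin to pin, z up. A plate fully home lies flat on the face, its centre point 18 mm above this point; caught on pin tips it is some 5 to 10 mm higher.
- sink0_c (a point): centre (half-way up, 18 mm above the underside) of an aluminium heat-sink module, None if absent: base plate 100 x 50 x 6 mm (x, y, z) with a 14 mm round through hole at each end (hole centres x = +/-40 mm, y = 0); on its middle a dark finned block 56 x 28 x 30 mm (fins along x) to hold it by. Total height 36 mm, about 0.2 kg. Both ends alike: either way round is right. x along its length, z up.
- sink1_c (a point): centre (half-way up, 18 mm above the underside) of an aluminium heat-sink module, None if absent: base plate 100 x 50 x 6 mm (x, y, z) with a 14 mm round through hole at each end (hole centres x = +/-40 mm, y = 0); on its middle a dark finned block 56 x 28 x 30 mm (fins along x) to hold it by. Total height 36 mm, about 0.2 kg. Both ends alike: either way round is right. x along its length, z up.
- sink2_c (a point): centre (half-way up, 18 mm above the underside) of an aluminium heat-sink module, None if absent: base plate 100 x 50 x 6 mm (x, y, z) with a 14 mm round through hole at each end (hole centres x = +/-40 mm, y = 0); on its middle a dark finned block 56 x 28 x 30 mm (fins along x) to hold it by. Total height 36 mm, about 0.2 kg. Both ends alike: either way round is right. x along its length, z up.
- sink3_c (a point): centre (half-way up, 18 mm above the underside) of an aluminium heat-sink module, None if absent: base plate 100 x 50 x 6 mm (x, y, z) with a 14 mm round through hole at each end (hole centres x = +/-40 mm, y = 0); on its middle a dark finned block 56 x 28 x 30 mm (fins along x) to hold it by. Total height 36 mm, about 0.2 kg. Both ends alike: either way round is right. x along its length, z up.
- sink0: the same module as sink0_c, its origin at the centre of the underside
- sink1: the same module as sink1_c, its origin at the centre of the underside
- sink2: the same module as sink2_c, its origin at the centre of the underside
- sink3: the same module as sink3_c, its origin at the centre of the underside
- ref_c (a point): the orange reference plate, the same shape as a heat-sink module (base plate 100 x 50 x 6 mm, two 14 mm holes, solid block 56 x 28 x 30 mm on top), which starts on the pins of one nest. This point is its centre, 18 mm above its underside; x along the length, z up.
- ref: the same reference plate, its origin at the centre of the underside
- tray: blue open tray, fixed, 120 x 160 x 24 mm outside (x, y, z), walls 4 mm, floor about 4 mm thick; origin at the centre of its underside
- meter: yellow hand-held meter 80 x 150 x 42 mm lying on the bench: leave it alone; origin at the centre of its underside
- driver: screwdriver, 180 mm long, lying on the bench: leave it alone
- jar: jar, 64 mm in diameter and 90 mm tall: leave it alone; origin at the centre of its underside
Things that resemble listed ones, but are neither listed nor needed, are in the scene too. What is shaped like the sink0 but pink or purple is not meant.

How it is judged:
On the way, in this order (a step that is already met when the one before it is completed fails the run):
1. the turntable rests at the loading stop (value of joint turn between -0.05 and 0.05 rad), for 0.2 s.
2. with the turntable at the loading stop, the reference plate lies in the tray and every module is home on its pins (all of step 1 and x of ref_c in the frame of tray between -0.045 and 0.045 m and y of ref_c in the frame of tray between -0.065 and 0.065 m and z of ref_c in the frame of tray below 0.027 m and angle between ref_c's own z axis and vertical below 0.1 rad and ((horizontal distance between sink0_c and nest0 below 0.005 m and z of sink0_c in the frame of nest0 below 0.0215 m and angle between the x axis of sink0_c and the x axis of nest0, either way round below 0.12 rad and angle between sink0_c's own z axis and vertical below 0.06 rad) or (horizontal distance between sink0_c and nest1 below 0.005 m and z of sink0_c in the frame of nest1 below 0.0215 m and angle between the x axis of sink0_c and the x axis of nest1, either way round below 0.12 rad and angle between sink0_c's own z axis and vertical below 0.06 rad) or (horizontal distance between sink0_c and nest2 below 0.005 m and z of sink0_c in the frame of nest2 below 0.0215 m and angle between the x axis of sink0_c and the x axis of nest2, either way round below 0.12 rad and angle between sink0_c's own z axis and vertical below 0.06 rad) or (horizontal distance between sink0_c and nest3 below 0.005 m and z of sink0_c in the frame of nest3 below 0.0215 m and angle between the x axis of sink0_c and the x axis of nest3, either way round below 0.12 rad and angle between sink0_c's own z axis and vertical below 0.06 rad)) and ((horizontal distance between sink1_c and nest0 below 0.005 m and z of sink1_c in the frame of nest0 below 0.0215 m and angle between the x axis of sink1_c and the x axis of nest0, either way round below 0.12 rad and angle between sink1_c's own z axis and vertical below 0.06 rad) or (horizontal distance between sink1_c and nest1 below 0.005 m and z of sink1_c in the frame of nest1 below 0.0215 m and angle between the x axis of sink1_c and the x axis of nest1, either way round below 0.12 rad and angle between sink1_c's own z axis and vertical below 0.06 rad) or (horizontal distance between sink1_c and nest2 below 0.005 m and z of sink1_c in the frame of nest2 below 0.0215 m and angle between the x axis of sink1_c and the x axis of nest2, either way round below 0.12 rad and angle between sink1_c's own z axis and vertical below 0.06 rad) or (horizontal distance between sink1_c and nest3 below 0.005 m and z of sink1_c in the frame of nest3 below 0.0215 m and angle between the x axis of sink1_c and the x axis of nest3, either way round below 0.12 rad and angle between sink1_c's own z axis and vertical below 0.06 rad)) and ((horizontal distance between sink2_c and nest0 below 0.005 m and z of sink2_c in the frame of nest0 below 0.0215 m and angle between the x axis of sink2_c and the x axis of nest0, either way round below 0.12 rad and angle between sink2_c's own z axis and vertical below 0.06 rad) or (horizontal distance between sink2_c and nest1 below 0.005 m and z of sink2_c in the frame of nest1 below 0.0215 m and angle between the x axis of sink2_c and the x axis of nest1, either way round below 0.12 rad and angle between sink2_c's own z axis and vertical below 0.06 rad) or (horizontal distance between sink2_c and nest2 below 0.005 m and z of sink2_c in the frame of nest2 below 0.0215 m and angle between the x axis of sink2_c and the x axis of nest2, either way round below 0.12 rad and angle between sink2_c's own z axis and vertical below 0.06 rad) or (horizontal distance between sink2_c and nest3 below 0.005 m and z of sink2_c in the frame of nest3 below 0.0215 m and angle between the x axis of sink2_c and the x axis of nest3, either way round below 0.12 rad and angle between sink2_c's own z axis and vertical below 0.06 rad)) and ((horizontal distance between sink3_c and nest0 below 0.005 m and z of sink3_c in the frame of nest0 below 0.0215 m and angle between the x axis of sink3_c and the x axis of nest0, either way round below 0.12 rad and angle between sink3_c's own z axis and vertical below 0.06 rad) or (horizontal distance between sink3_c and nest1 below 0.005 m and z of sink3_c in the frame of nest1 below 0.0215 m and angle between the x axis of sink3_c and the x axis of nest1, either way round below 0.12 rad and angle between sink3_c's own z axis and vertical below 0.06 rad) or (horizontal distance between sink3_c and nest2 below 0.005 m and z of sink3_c in the frame of nest2 below 0.0215 m and angle between the x axis of sink3_c and the x axis of nest2, either way round below 0.12 rad and angle between sink3_c's own z axis and vertical below 0.06 rad) or (horizontal distance between sink3_c and nest3 below 0.005 m and z of sink3_c in the frame of nest3 below 0.0215 m and angle between the x axis of sink3_c and the x axis of nest3, either way round below 0.12 rad and angle between sink3_c's own z axis and vertical below 0.06 rad))), for 0.3 s.
3. the turntable stands at the test stop, every module home (value of joint turn between 0.997 and 1.097 rad and ((horizontal distance between sink0_c and nest0 below 0.005 m and z of sink0_c in the frame of nest0 below 0.0215 m and angle between the x axis of sink0_c and the x axis of nest0, either way round below 0.12 rad and angle between sink0_c's own z axis and vertical below 0.06 rad) or (horizontal distance between sink0_c and nest1 below 0.005 m and z of sink0_c in the frame of nest1 below 0.0215 m and angle between the x axis of sink0_c and the x axis of nest1, either way round below 0.12 rad and angle between sink0_c's own z axis and vertical below 0.06 rad) or (horizontal distance between sink0_c and nest2 below 0.005 m and z of sink0_c in the frame of nest2 below 0.0215 m and angle between the x axis of sink0_c and the x axis of nest2, either way round below 0.12 rad and angle between sink0_c's own z axis and vertical below 0.06 rad) or (horizontal distance between sink0_c and nest3 below 0.005 m and z of sink0_c in the frame of nest3 below 0.0215 m and angle between the x axis of sink0_c and the x axis of nest3, either way round below 0.12 rad and angle between sink0_c's own z axis and vertical below 0.06 rad)) and ((horizontal distance between sink1_c and nest0 below 0.005 m and z of sink1_c in the frame of nest0 below 0.0215 m and angle between the x axis of sink1_c and the x axis of nest0, either way round below 0.12 rad and angle between sink1_c's own z axis and vertical below 0.06 rad) or (horizontal distance between sink1_c and nest1 below 0.005 m and z of sink1_c in the frame of nest1 below 0.0215 m and angle between the x axis of sink1_c and the x axis of nest1, either way round below 0.12 rad and angle between sink1_c's own z axis and vertical below 0.06 rad) or (horizontal distance between sink1_c and nest2 below 0.005 m and z of sink1_c in the frame of nest2 below 0.0215 m and angle between the x axis of sink1_c and the x axis of nest2, either way round below 0.12 rad and angle between sink1_c's own z axis and vertical below 0.06 rad) or (horizontal distance between sink1_c and nest3 below 0.005 m and z of sink1_c in the frame of nest3 below 0.0215 m and angle between the x axis of sink1_c and the x axis of nest3, either way round below 0.12 rad and angle between sink1_c's own z axis and vertical below 0.06 rad)) and ((horizontal distance between sink2_c and nest0 below 0.005 m and z of sink2_c in the frame of nest0 below 0.0215 m and angle between the x axis of sink2_c and the x axis of nest0, either way round below 0.12 rad and angle between sink2_c's own z axis and vertical below 0.06 rad) or (horizontal distance between sink2_c and nest1 below 0.005 m and z of sink2_c in the frame of nest1 below 0.0215 m and angle between the x axis of sink2_c and the x axis of nest1, either way round below 0.12 rad and angle between sink2_c's own z axis and vertical below 0.06 rad) or (horizontal distance between sink2_c and nest2 below 0.005 m and z of sink2_c in the frame of nest2 below 0.0215 m and angle between the x axis of sink2_c and the x axis of nest2, either way round below 0.12 rad and angle between sink2_c's own z axis and vertical below 0.06 rad) or (horizontal distance between sink2_c and nest3 below 0.005 m and z of sink2_c in the frame of nest3 below 0.0215 m and angle between the x axis of sink2_c and the x axis of nest3, either way round below 0.12 rad and angle between sink2_c's own z axis and vertical below 0.06 rad)) and ((horizontal distance between sink3_c and nest0 below 0.005 m and z of sink3_c in the frame of nest0 below 0.0215 m and angle between the x axis of sink3_c and the x axis of nest0, either way round below 0.12 rad and angle between sink3_c's own z axis and vertical below 0.06 rad) or (horizontal distance between sink3_c and nest1 below 0.005 m and z of sink3_c in the frame of nest1 below 0.0215 m and angle between the x axis of sink3_c and the x axis of nest1, either way round below 0.12 rad and angle between sink3_c's own z axis and vertical below 0.06 rad) or (horizontal distance between sink3_c and nest2 below 0.005 m and z of sink3_c in the frame of nest2 below 0.0215 m and angle between the x axis of sink3_c and the x axis of nest2, either way round below 0.12 rad and angle between sink3_c's own z axis and vertical below 0.06 rad) or (horizontal distance between sink3_c and nest3 below 0.005 m and z of sink3_c in the frame of nest3 below 0.0215 m and angle between the x axis of sink3_c and the x axis of nest3, either way round below 0.12 rad and angle between sink3_c's own z axis and vertical below 0.06 rad))), for 0.3 s.
At the end, for the whole second after the job is handed in: the turntable is at rest within 0.05 rad of the test stop (1.047 rad), every module present lies flat and home on the pins of a nest (centre within 5 mm of the nest's, less than 3.5 mm above home), the reference plate lies flat on the tray's floor, and nothing moves (all of step 3 and x of ref_c in the frame of tray between -0.045 and 0.045 m and y of ref_c in the frame of tray between -0.065 and 0.065 m and z of ref_c in the frame of tray below 0.027 m and angle between ref_c's own z axis and vertical below 0.1 rad and velocity of joint turn between -0.2 and 0.2 rad/s and linear speed of each of sink0, sink1, sink2, sink3, ref below 0.1 m/s); the robot touches nothing.
It fails at once if the meter is shifted by more than 20 mm (distance of meter from where it was at the start of the episode above 0.02 m).
It fails at once if the screwdriver is shifted by more than 20 mm (distance of driver from where it was at the start of the episode above 0.02 m).
It fails at once if the jar is shifted by more than 20 mm (distance of jar from where it was at the start of the episode above 0.02 m).
Of sink0, sink1, sink2, sink3 only 3 to 4 are there at a start; the rules pass over those that are not, and their reading is None.
At some moment in a run one of sink0, sink1, sink2, sink3 may be knocked a few centimetres aside while the robot is not near it.
Once in a run the grip may slacken for a moment while it holds something.
It also fails if it takes over 208 s, if anything falls off the work surface, if the arm or the gripper's body presses on something with over 40 N, if the wrist force passes 120 N, or if a joint passes its speed limit or range.

## Working session

There is one attempt and no reset: what is moved stays moved. The work goes in short steps, Python scripts to look and compute and a shell command to move; the robot and the scene stay as the last step left them, time stands still between calls to the robot, and variables do not carry over. Pictures are saved under pics/ and viewed, at most 14 in all, crops included, and the job is handed in when it is done.

```bash
ls; mkdir -p pics; cat > h.py <<'E'
import numpy as np, cv2
from plant import bot
def snap(cam,fn):
    c=bot.capture(cam); cv2.imwrite('pics/'+fn+'.png',c['image']); np.save('pics/'+fn+'.npy',c,allow_pickle=True); return c
def load(fn): return np.load('pics/'+fn+'.npy',allow_pickle=True).item()
def K(c): return np.array([[c['fx'],0,c['cx']],[0,c['fy'],c['cy']],[0,0,1.]])
def pix2w(c,uv,z):
    uv=np.array(uv,float).reshape(-1,1,2)
    n=cv2.undistortPoints(uv,K(c),np.array([c['k1'],0,0,0,0.]))[:,0]
    M=np.array(c['cam_to_world']); d=np.c_[n[:,0],-n[:,1],-np.ones(len(n))]@M[:3,:3].T; o=M[:3,3]
    z=np.broadcast_to(z,len(n)); return o+d*((z-o[2])/d[:,2])[:,None]
def w2pix(c,P):
    M=np.array(c['cam_to_world']); p=(np.atleast_2d(P)-M[:3,3])@M[:3,:3]
    s=np.c_[p[:,0]/-p[:,2],-p[:,1]/-p[:,2]]; r2=(s**2).sum(1,keepdims=True); s=s*(1+c['k1']*r2)
    return s*[c['fx'],c['fy']]+[c['cx'],c['cy']]
def go(pos,yaw):
    """row for tool-down pose with tool y axis at world angle yaw (mod pi)"""
    from scipy.spatial.transform import Rotation as R
    s=bot.sense(); q=s['tool_rot']; R0=R.from_quat([q[1],q[2],q[3],q[0]])
    m=R0.as_matrix(); best=None
    for k in (0,np.pi):
        y=np.array([np.cos(yaw+k),np.sin(yaw+k),0]); zz=np.array([0,0,-1.]); x=np.cross(y,zz)
        rv=(R0.inv()*R.from_matrix(np.c_[x,y,zz])).as_rotvec()
        if best is None or np.linalg.norm(rv)<np.linalg.norm(best): best=rv
    d=R0.inv().apply(np.array(pos)-s['ee_pos'])
    print('row',np.round(np.r_[d/.2,best/2/np.pi],4).tolist(),'nrows',round(max(np.linalg.norm(d)/.0417,np.degrees(np.linalg.norm(best))/7.16),1))
E
python3 - <<'E'
from h import *
s=bot.sense(); print({k:np.round(v,3).tolist() for k,v in s.items()})
for n in('scene','top','wrist'):
    c=snap(n,n+'0'); print(n,c['fx'],c['k1'],np.round(c['cam_to_world'],3).tolist())
E
```

```text
pics
{'t': 0.0, 'joint_pos': [-1.376, 0.327, -0.194, 1.052, -0.0, 1.437], 'joint_vel': [-0.0, 0.001, -0.001, 0.001, -0.001, -0.001], 'tau': [0.0, -44.34, 26.244, 0.015, -0.0, 0.0], 'ee_pos': [0.177, -0.52, 0.241], 'tool_rot': [-0.001, 0.987, 0.164, -0.0], 'force': [-0.657, 0.375, -0.007], 'torque': [-0.011, 0.003, -0.037], 'grip_force': 0.0, 'gripper_width': 0.996}
scene 406.619431720385 -0.046303348150462394 [[-0.198, -0.589, 0.784, 1.533], [0.98, -0.132, 0.149, 0.123], [0.016, 0.797, 0.603, 0.887], [0.0, 0.0, 0.0, 1.0]]
top 452.7088322564667 -0.08180398179535919 [[-0.001, 0.99, -0.14, 0.303], [-1.0, -0.0, 0.003, -0.054], [0.003, 0.14, 0.99, 1.647], [0.0, 0.0, 0.0, 1.0]]
wrist 309.697290884639 -0.013106629000195753 [[0.323, 0.9, 0.291, 0.252], [-0.946, 0.308, 0.098, -0.496], [-0.002, -0.307, 0.952, 0.373], [0.0, 0.0, 0.0, 1.0]]
```

View pics/top0.png

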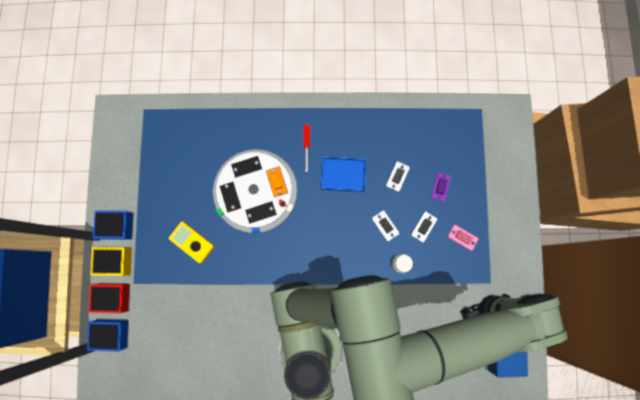

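View pics/scene0.png

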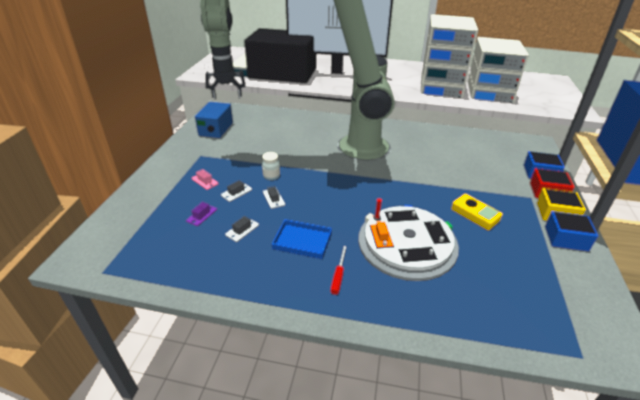

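The top view shows the turntable at about (254,189), with the post at (282,203) by the white mark. Green is at (220,212) and blue at (255,230). The orange plate is at (277,181), the tray at (343,174), and three silver modules at (398,176), (386,225) and (424,227). The jar is at (402,263), the driver at (307,147) and the meter at (191,242).

```bash
python3 - <<'E'
from h import *
c=load('top0'); im=c['image'][110:270,200:460]
cv2.imwrite('pics/crop0.png',cv2.resize(im,None,fx=3,fy=3,interpolation=cv2.INTER_CUBIC))
print('hub',pix2w(c,[254,189],.04),'post',pix2w(c,[282,203],.116),'green',pix2w(c,[220,212],.02),'blue',pix2w(c,[255.5,230],.02))
print('tray',pix2w(c,[343,174],.02)); print(w2pix(c,[0,0,0]))
E
```

```text
hub [[0.56963752 0.20464185 0.04      ]] post [[0.50852795 0.09548341 0.116     ]] green [[0.48846426 0.33003193 0.02      ]] blue [[0.4232867  0.19922888 0.02      ]]
tray [[ 0.62848293 -0.11703649  0.02      ]]
[[310.57378791 349.67143115]]
```

View pics/crop0.png

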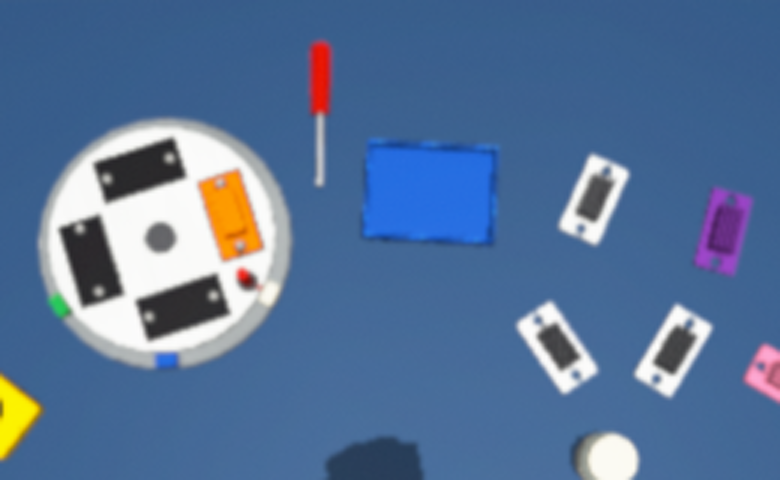

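The crop confirms it: the post stands at the white mark (park), and the orange plate is in the right-hand nest. There are three silver modules; purple and pink are decoys. I'll move above the post.

```bash
python3 - <<'E'
from h import *
c=load('top0')
f=lambda u,v:(u/3+200,v/3+110)
print(pix2w(c,[f(160,237),f(243,272)],[.04,.116]))
go([.512,.1,.22],np.pi/2); go([.45,.0,.30],np.pi/2)
E
```

```text
[[0.5696394  0.20705334 0.04      ]
 [0.51657057 0.09901053 0.116     ]]
row [2.5839, -2.3943, 0.1121, -0.0002, 0.0, 0.0523] nrows 16.9
row [2.1291, -2.0217, -0.2885, -0.0002, 0.0, 0.0523] nrows 14.1
```

```bash
R='python3 -m creep'; python3 -m creep '[[0.85,-0.8,-0.1,0,0,0],[0.85,-0.8,-0.1,0,0,0],[0.85,-0.8,-0.1,0,0,0],[0.85,-0.8,-0.1,0,0,0],[0.85,-0.8,-0.1,0,0,0],[0.85,-0.8,-0.1,0,0,0],[0.85,-0.8,-0.1,0,0,0]]' 1; python3 -m creep '[[0.85,-0.8,0.05,0,0,0],[0.85,-0.8,0.05,0,0,0],[0.85,-0.8,0.05,0,0,0],[0.85,-0.8,0.05,0,0,0],[0.85,-0.8,0.05,0,0,0],[0.85,-0.8,0.05,0,0,0],[0.85,-0.8,0.05,0,0,0]]'; python3 -m creep '[[0.6,-0.8,0.05,0,0,0.052],[0.6,-0.8,0.05,0,0,0.052],[0.6,-0.8,0.05,0,0,0.052],[0.6,-0.8,0.05,0,0,0.052],[0.6,-0.8,0.05,0,0,0.052],[0.6,-0.8,0.05,0,0,0.052],[0.6,-0.8,0.05,0,0,0.052]]'
python3 - <<'E'
from h import *
c=snap('wrist','w1'); s=bot.sense(); print(s['ee_pos'],s['tool_rot'],np.round(c['cam_to_world'],3).tolist())
E
```

```text
t: 0.73
ee_pos: [0.2881, -0.3099, 0.2626]
tool_rot: [-0.001, 0.986, 0.166, 0.0]
force: [-1.4, -0.5, -0.9]
gripper_width: 0.998
grip_force: 0.0
t: 1.32
ee_pos: [0.3973, -0.1046, 0.252]
tool_rot: [-0.001, 0.986, 0.167, 0.0]
force: [0.4, 0.1, 0.2]
gripper_width: 1.0
grip_force: 0.0
t: 1.9
ee_pos: [0.4588, 0.0793, 0.2418]
tool_rot: [-0.002, 1.0, 0.006, -0.0]
force: [-0.5, -0.5, -0.1]
gripper_width: 1.001
grip_force: 0.0
[0.45818054 0.07786949 0.24180879] [-1.37116563e-03  9.99987110e-01  4.86648624e-03 -4.65168144e-04] [[0.013, 0.951, 0.307, 0.537], [-1.0, 0.013, 0.0, 0.079], [-0.004, -0.307, 0.952, 0.374], [0.0, 0.0, 0.0, 1.0]]
```

View pics/w1.png

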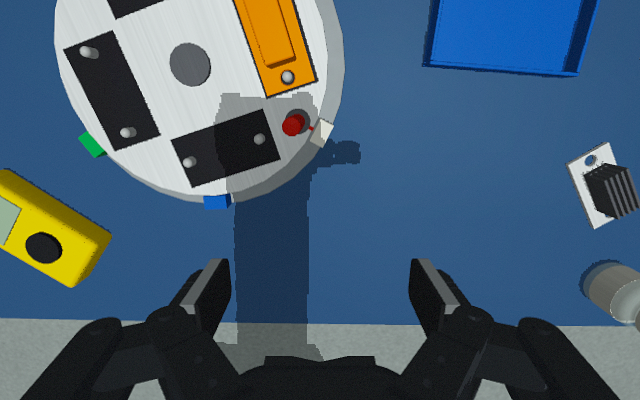

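The wrist view shows the post top at (293,125), hub (190,64), and nest pins at (260,138), (190,161), (127,132) and (89,51).

```bash
python3 - <<'E'
from h import *
c=load('w1')
P=pix2w(c,[[190,64],[293,125],[302,116]],[.04,.116,.04]); print(P)
d=P[1]-P[0]; print(np.hypot(*d[:2]),np.degrees(np.arctan2(d[1],d[0])))
print(pix2w(c,[[260,137.5],[190,160],[127,131],[89,51]],.053)); print(pix2w(c,[[215,202],[92,145],[322,132]],.02))
h=P[0][:2]
p=h+.118*d[:2]/np.hypot(*d[:2]); print(p); go([*p,.2],np.pi/2); go([*p,.098],np.pi/2)
E
```

```text
[[0.57109166 0.20962962 0.04      ]
 [0.51849986 0.10116017 0.116     ]
 [0.52220792 0.0982022  0.04      ]]
0.12054675862241257 -115.86659297713528
[[0.50102751 0.14048411 0.053     ]
 [0.47691222 0.21502118 0.053     ]
 [0.50608752 0.27643401 0.053     ]
 [0.58064554 0.30010177 0.053     ]]
[[0.41998241 0.2046303  0.02      ]
 [0.48675286 0.34011844 0.02      ]
 [0.50425686 0.07702071 0.02      ]]
[0.51961095 0.10345177]
row [0.3086, -0.1243, 0.2091, -0.0004, 0.0001, 0.0015] nrows 1.9
row [0.309, -0.1229, 0.7191, -0.0004, 0.0001, 0.0015] nrows 3.8
```

```bash
python3 -m creep '[[0.3,-0.12,0.2,0,0,0],[0.3,-0.12,0.2,0,0,0],[0.305,-0.12,0.45,0,0,0],[0.305,-0.12,0.65,0,0,0],[0.305,-0.12,0.72,0,0,0],[0.305,-0.12,0.72,0,0,0]]' 1; python3 -m creep '[[0,0,0,0,0,0],[0,0,0,0,0,0],[0,0,0,0,0,0],[0,0,0,0,0,0],[0,0,0,0,0,0],[0,0,0,0,0,0],[0,0,0,0,0,0],[0,0,0,0,0,0]]' 0 60;  python3 -m creep '[[0,0,0,0,0,0],[0,0,0,0,0,0],[0,0,0,0,0,0]]' 
python3 - <<'E'
import numpy as np
from h import bot
# arc rows, tool x=+X, y=-Y, about hub
h=np.array([.571,.2095]); p=bot.sense()['ee_pos'][:2]; d=p-h; a=np.arctan2(d[1],d[0]); print(np.hypot(*d),np.degrees(a))
for k in range(0,-128,-8):
    q=h+.118*np.array([np.cos(a+np.radians(k)),np.sin(a+np.radians(k))])
    print(k,np.round((q-p)/.2*[1,-1],3))
E
```

```text
t: 2.45
ee_pos: [0.5147, 0.0879, 0.0934]
tool_rot: [-0.006, 1.0, 0.011, -0.005]
force: [0.2, 0.5, 0.3]
gripper_width: 1.0
grip_force: 0.0
t: 3.12
ee_pos: [0.5233, 0.102, 0.1029]
tool_rot: [-0.02, 1.0, 0.016, 0.005]
force: [1.3, 34.7, 9.9]
gripper_width: 0.162
grip_force: 58.4
t: 3.37
ee_pos: [0.5233, 0.102, 0.1029]
tool_rot: [-0.02, 1.0, 0.017, 0.005]
force: [2.0, 35.0, 11.1]
gripper_width: 0.166
grip_force: 58.4
0.1175934735274324 -113.93574340380819
0 [-0.001  0.002]
-8 [-0.074 -0.037]
-16 [-0.14  -0.085]
-24 [-0.199 -0.142]
-32 [-0.25  -0.207]
-40 [-0.291 -0.278]
-48 [-0.322 -0.354]
-56 [-0.342 -0.434]
-64 [-0.351 -0.516]
-72 [-0.348 -0.598]
-80 [-0.334 -0.679]
-88 [-0.309 -0.758]
-96 [-0.273 -0.832]
-104 [-0.227 -0.9  ]
-112 [-0.172 -0.961]
-120 [-0.109 -1.014]
```

```bash
python3 -m creep '[[-0.05,-0.02,0,0,0,0],[-0.12,-0.065,0,0,0,0],[-0.18,-0.12,0,0,0,0],[-0.23,-0.187,0,0,0,0],[-0.271,-0.258,0,0,0,0],[-0.302,-0.334,0,0,0,0],[-0.322,-0.414,0,0,0,0],[-0.331,-0.496,0,0,0,0]]'; python3 -m creep '[[0.003,-0.082,0,0,0,0],[0.017,-0.163,0,0,0,0],[0.042,-0.242,0,0,0,0],[0.078,-0.316,0,0,0,0],[0.124,-0.384,0,0,0,0],[0.179,-0.445,0,0,0,0],[0.242,-0.498,0,0,0,0],[0.242,-0.498,0,0,0,0]]';python3 -m creep '[[0,0,0,0,0,0],[0,0,0,0,0,0]]'
python3 - <<'E'
from h import *
d=bot.sense()['ee_pos'][:2]-[.571,.2095]; print(np.hypot(*d),np.degrees(np.arctan2(d[1],d[0])))
E
```

```text
t: 4.03
ee_pos: [0.4723, 0.1297, 0.1059]
tool_rot: [-0.03, 0.999, 0.041, 0.015]
force: [30.1, 21.7, -13.5]
gripper_width: 0.161
grip_force: 58.9
t: 4.7
ee_pos: [0.5058, 0.1663, 0.1057]
tool_rot: [-0.039, 0.997, 0.068, -0.001]
force: [0.5, -0.5, 0.2]
gripper_width: -0.002
grip_force: 0.0
t: 4.87
ee_pos: [0.503, 0.1658, 0.1045]
tool_rot: [-0.039, 0.997, 0.068, -0.003]
force: [-0.0, 1.5, 0.1]
gripper_width: 0.001
grip_force: 0.0
0.08085286944181772 -147.29151548248478
```

```bash
python3 -m creep '[[0,0,0,0,0,0],[0,0,0,0,0,0],[0,0,0,0,0,0],[0,0,0,0,0,0]]' 
python3 - <<'E'
from h import *
s=bot.sense(); print({k:np.round(v,3).tolist() for k,v in s.items()})
snap('wrist','w2')
E
```

```text
t: 5.2
ee_pos: [0.5023, 0.1657, 0.1041]
tool_rot: [-0.039, 0.997, 0.068, -0.004]
force: [0.1, -0.6, -0.1]
gripper_width: 0.0
grip_force: 0.0
{'t': 5.2, 'joint_pos': [0.136, 0.421, -0.445, 0.707, 0.078, 3.141], 'joint_vel': [0.0, 0.002, 0.003, -0.001, -0.001, -0.0], 'tau': [0.003, -44.5, 21.449, 0.023, 0.252, -0.0], 'ee_pos': [0.502, 0.166, 0.104], 'tool_rot': [-0.039, 0.997, 0.068, -0.004], 'force': [0.076, -0.602, -0.083], 'torque': [-0.011, 0.011, 0.017], 'grip_force': 0.0, 'gripper_width': 0.0}
```

View pics/w2.png

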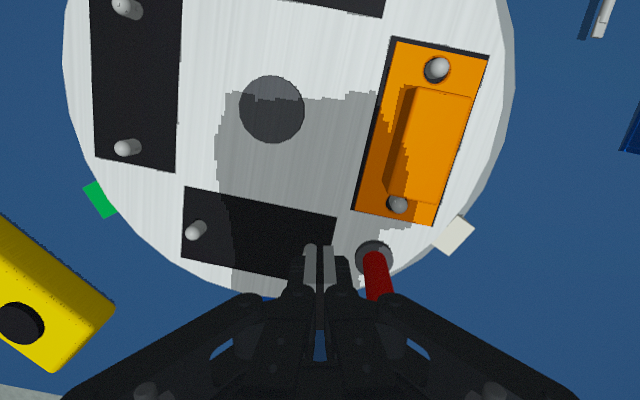

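The picture shows joint 6 at its range limit, so the fingers slipped off. The post is still near the white mark at (375,260). I'll raise, then use the half-turned grasp.

```bash
python3 - <<'E'
s=open('h.py').read(); i=s.index('def go'); s=s[:i]+'''from scipy.spatial.transform import Rotation as R
def go(pos,yx,cmd=None):
    """row to tool-down pose with tool x axis at world angle yx (rad); j6=j1-yx+pi must lie in range"""
    s=bot.sense(); q=s['tool_rot']; R0=R.from_quat([q[1],q[2],q[3],q[0]])
    x=np.array([np.cos(yx),np.sin(yx),0]); z=np.array([0,0,-1.])
    rv=(R0.inv()*R.from_matrix(np.c_[x,np.cross(z,x),z])).as_rotvec()
    d=R0.inv().apply(np.array(pos)-s['ee_pos'])
    j=np.arctan2(pos[1],pos[0])-yx+np.pi; j=(j+np.pi)%(2*np.pi)-np.pi
    print('row',np.round(np.r_[d/.2,rv/2/np.pi],4).tolist(),'nrows',round(np.linalg.norm(d)/.0417,1),round(np.degrees(np.linalg.norm(rv))/7.16,1),'j6',round(j,2),'now',round(s['joint_pos'][5],2))
'''
open('h.py','w').write(s)
E
python3 -m creep '[[0,0,-0.2,0,0,-0.02],[0,0,-0.4,0,0,-0.04],[0,0,-0.5,0,0,-0.06],[0,0,-0.5,0,0,-0.08],[0,0,-0.5,0,0,-0.1],[0,0,-0.5,0,0,-0.12],[0,0,-0.5,0,0,-0.14],[0,0,-0.5,0,0,-0.14]]' 1
python3 -m creep '[[0,0,0,0,0,-0.15],[0,0,0,0,0,-0.15],[0,0,0,0,0,-0.15],[0,0,0,0,0,-0.15],[0,0,0,0,0,-0.15],[0,0,0,0,0,-0.15],[0,0,0,0,0,-0.15],[0,0,0,0,0,-0.15]]'
python3 -c "
from h import *
go([.519,.102,.2],np.pi)"
```

```text
t: 5.92
ee_pos: [0.5038, 0.1581, 0.2038]
tool_rot: [-0.036, 0.872, 0.487, 0.013]
force: [0.2, 0.2, 0.1]
gripper_width: 1.002
grip_force: 0.0
t: 6.58
ee_pos: [0.5037, 0.1581, 0.2036]
tool_rot: [-0.027, 0.556, 0.83, 0.028]
force: [-0.2, 0.3, -0.1]
gripper_width: 1.001
grip_force: 0.0
row [-0.289, -0.0361, -0.0043, 0.0095, -0.009, -0.1879] nrows 1.4 9.5 j6 0.19 now 1.3
```

```bash
python3 -m creep '[[-0.1,-0.01,0,0.0095,-0.009,-0.1879],[-0.2,-0.02,0,0.0095,-0.009,-0.1879],[-0.289,-0.036,0,0.0095,-0.009,-0.1879],[-0.289,-0.036,0,0.0095,-0.009,-0.1879],[-0.289,-0.036,0,0.0095,-0.009,-0.1879],[-0.289,-0.036,0,0.0095,-0.009,-0.1879],[-0.289,-0.036,0,0.0095,-0.009,-0.1879],[-0.289,-0.036,0,0.0095,-0.009,-0.1879]]'
python3 -m creep '[[0,0,0,0,0,-0.02],[0,0,0,0,0,-0.023],[0,0,0,0,0,-0.023],[0,0,0,0,0,-0.023],[0,0,0,0,0,-0.023]]'
python3 - <<'E'
from h import *
c=snap('wrist','w3'); go([.519,.102,.2],np.pi)
im=c['image']; hsv=cv2.cvtColor(im,cv2.COLOR_BGR2HSV); m=cv2.inRange(hsv,(0,170,60),(6,255,255))|cv2.inRange(hsv,(174,170,60),(180,255,255))
n,l,st,ce=cv2.connectedComponentsWithStats(m); print([(st[i].tolist(),ce[i].round(1).tolist()) for i in range(1,n) if st[i][4]>40])
E
```

```text
t: 7.25
ee_pos: [0.519, 0.102, 0.1991]
tool_rot: [-0.004, 0.091, 0.996, 0.005]
force: [-0.3, 0.2, 0.3]
gripper_width: 0.999
grip_force: 0.0
t: 7.67
ee_pos: [0.5191, 0.102, 0.1992]
tool_rot: [-0.004, 0.021, 1.0, 0.005]
force: [0.4, 1.1, 0.6]
gripper_width: 0.995
grip_force: 0.0
row [0.0003, 0.0, -0.0038, 0.0016, -0.0012, -0.0067] nrows 0.0 0.4 j6 0.19 now 0.09
[([339, 142, 28, 32, 588], [352.2, 157.6]), ([252, 340, 19, 28, 337], [260.3, 353.4])]
```

View pics/w3.png

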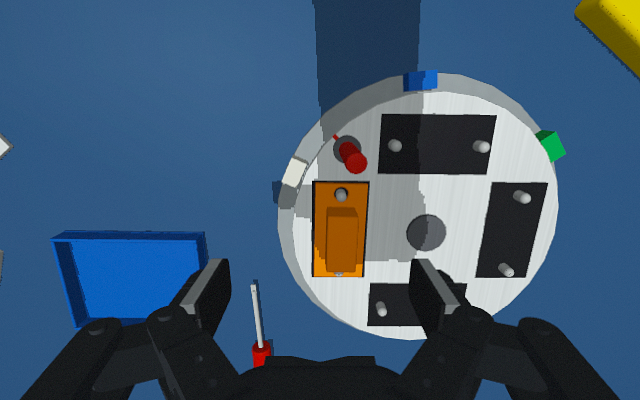

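Now the post top is at (356,162), the hub at (426,233), and the orange plate at (341,229).

```bash
python3 - <<'E'
from h import *
c=load('w3')
P=pix2w(c,[[426,233],[356,161.5],[347,149],[420,80],[550,147]],[.04,.116,.04,.03,.03]); print(P.round(4))
h=P[0,:2]
for q in P[1:]: d=q[:2]-h; print(np.hypot(*d),np.degrees(np.arctan2(d[1],d[0])))
go([*P[1,:2],.097],np.pi)
E
```

```text
[[0.5722 0.21   0.04  ]
 [0.481  0.1294 0.116 ]
 [0.4828 0.1303 0.04  ]
 [0.4242 0.1991 0.03  ]
 [0.4907 0.3309 0.03  ]]
0.1217316620383165 -138.5359729728446
0.11976137940268362 -138.24768136805005
0.14840477856433798 -175.76204267338653
0.14576989090032358 123.98487679223463
row [0.192, 0.1239, 0.5139, 0.0016, -0.0012, -0.0067] nrows 2.7 0.4 j6 0.26 now 0.09
```

```bash
python3 -m creep '[[0.19,0.135,0,0,0,-0.0067],[0.19,0.135,0.2,0,0,-0.0067],[0.19,0.135,0.4,0,0,-0.0067],[0.19,0.135,0.513,0,0,-0.0067],[0.19,0.135,0.513,0,0,-0.0067]]' 1;  python3 -m creep '[[0,0,0,0,0,0],[0,0,0,0,0,0],[0,0,0,0,0,0],[0,0,0,0,0,0],[0,0,0,0,0,0],[0,0,0,0,0,0],[0,0,0,0,0,0],[0,0,0,0,0,0]]' 0 60
python3 - <<'E'
from h import *
h=np.array([.572,.21]); p=bot.sense()['ee_pos'][:2]; d=p-h; a=np.arctan2(d[1],d[0]); print(np.hypot(*d),np.degrees(a)%360)
p=np.array([.481,.129])
for k in np.arange(214,121,-6.):
    q=h+.118*np.array([np.cos(np.radians(k)),np.sin(np.radians(k))]); print(k,np.round((q-p)/.2*[-1,1],3))
E
```

```text
t: 8.13
ee_pos: [0.4774, 0.1313, 0.0931]
tool_rot: [-0.008, -0.0, 1.0, 0.005]
force: [-0.3, -0.1, -0.1]
gripper_width: 1.001
grip_force: 0.0
t: 8.8
ee_pos: [0.482, 0.1312, 0.0984]
tool_rot: [-0.003, -0.001, 1.0, 0.004]
force: [-1.8, -0.6, 6.9]
gripper_width: 0.168
grip_force: 58.4
0.11964064648929383 221.2020774353264
214.0 [0.034 0.075]
208.0 [0.066 0.128]
202.0 [0.092 0.184]
196.0 [0.112 0.242]
190.0 [0.126 0.303]
184.0 [0.134 0.364]
178.0 [0.135 0.426]
172.0 [0.129 0.487]
166.0 [0.117 0.548]
160.0 [0.099 0.607]
154.0 [0.075 0.664]
148.0 [0.045 0.718]
142.0 [0.01  0.768]
136.0 [-0.031  0.815]
130.0 [-0.076  0.857]
124.0 [-0.125  0.894]
```

```bash
python3 -m creep '[[0.034,0.065,0,0,0,0],[0.066,0.118,0,0,0,0],[0.092,0.174,0,0,0,0],[0.112,0.232,0,0,0,0],[0.126,0.293,0,0,0,0],[0.134,0.354,0,0,0,0],[0.135,0.416,0,0,0,0],[0.13,0.477,0,0,0,0]]'; python3 -m creep '[[-0.013,0.061,0,0,0,0],[-0.031,0.12,0,0,0,0],[-0.055,0.177,0,0,0,0],[-0.085,0.231,0,0,0,0],[-0.12,0.281,0,0,0,0],[-0.161,0.328,0,0,0,0],[-0.206,0.37,0,0,0,0],[-0.255,0.407,0,0,0,0]]'; python3 -m creep '[[0,0,0,0,0,0],[0,0,0,0,0,0],[0,0,0,0,0,0]]'
python3 - <<'E'
from h import *
d=bot.sense()['ee_pos'][:2]-[.572,.21]; print(np.hypot(*d),np.degrees(np.arctan2(d[1],d[0])))
E
```

```text
t: 9.47
ee_pos: [0.4523, 0.2258, 0.0981]
tool_rot: [-0.006, -0.0, 1.0, 0.003]
force: [-2.8, -1.0, -3.4]
gripper_width: 0.163
grip_force: 59.3
t: 10.13
ee_pos: [0.5069, 0.3062, 0.0982]
tool_rot: [-0.003, -0.0, 1.0, 0.001]
force: [1.2, -10.4, -2.9]
gripper_width: 0.163
grip_force: 59.5
t: 10.38
ee_pos: [0.5089, 0.3076, 0.0982]
tool_rot: [-0.002, 0.0, 1.0, 0.004]
force: [7.6, -4.6, -7.8]
gripper_width: 0.169
grip_force: 60.8
0.11617357445448158 122.87224322646611
```

```bash
python3 -m creep '[[0,0,0,0,0,0],[0,0,0,0,0,0],[0,0,0,0,0,0],[0,0,-0.15,0,0,0],[0,0,-0.35,0,0,0],[0,-0.2,-0.5,0,0,0],[0.02,-0.4,-0.6,0,0,0],[0.04,-0.5,-0.65,0,0,0]]' 1; python3 -m creep '[[0,0,0,0,0,0],[0,0,0,0,0,0],[0,0,0,0,0,0],[0,0,0,0,0,0]]'
python3 - <<'E'
from h import *
c=snap('wrist','w4')
cv2.imwrite('pics/w4b.png',cv2.resize(c['image'],(800,500),interpolation=cv2.INTER_CUBIC))
E
```

```text
t: 11.05
ee_pos: [0.5003, 0.2066, 0.2305]
tool_rot: [-0.002, -0.002, 1.0, 0.006]
force: [1.5, -0.7, -0.3]
gripper_width: 0.998
grip_force: 0.0
t: 11.38
ee_pos: [0.499, 0.208, 0.2273]
tool_rot: [-0.004, -0.002, 1.0, 0.005]
force: [-1.0, 0.5, -0.9]
gripper_width: 1.0
grip_force: 0.0
```

View pics/w4b.png

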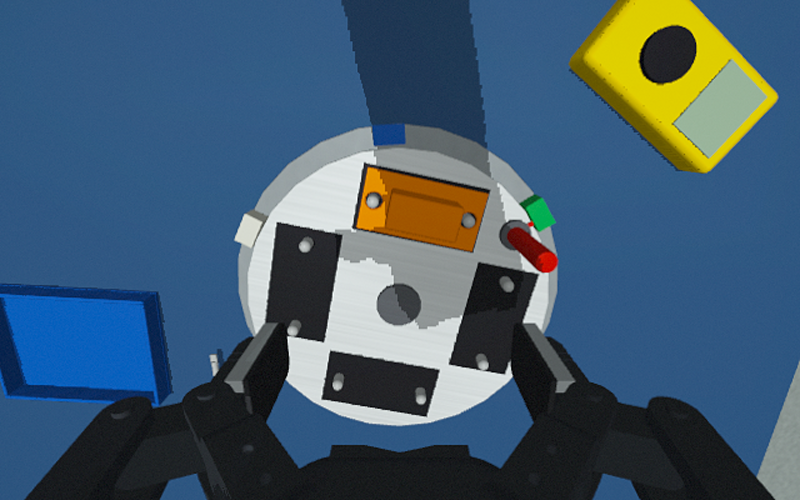

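The post stands at the green mark (518,235). The orange plate's pins are at (373,200) and (469,220) in this 1.25x picture. The three free nests have pins at (306,244)/(294,328), (338,381)/(421,396) and (507,284)/(482,363).

```bash
cat >> h.py <<'E'
def pins(p):  # hub x,y, post angle, nest radius -> 8 pins
    o=[]
    for k in range(4):
        a=p[2]+np.pi/4+k*np.pi/2; r=np.array([np.cos(a),np.sin(a)]); t=np.array([-r[1],r[0]])
        o+=[p[:2]+p[3]*r-.04*t,p[:2]+p[3]*r+.04*t]
    return np.array(o)
def fit(obs):
    from scipy.optimize import least_squares
    from scipy.spatial.distance import cdist
    f=lambda p:(lambda D:(obs-pins(p)[D.argmin(1)]).ravel())(cdist(obs,pins(p)))
    r=least_squares(f,[.572,.21,np.radians(123.5),.08]); return r.x,r.fun.reshape(-1,2)
E
python3 - <<'E'
from h import *
c=load('w4'); k=1/1.25
uv=np.array([(373,200),(469,220),(306,244),(294,328),(338,381),(421,396),(507,284),(482,363)])*k
o=pix2w(c,uv,.0545)[:,:2]; x,e=fit(o); print(x,np.degrees(x[2]),(e*1e3).round(1).tolist())
print(pix2w(c,np.array([[399,304]])*k,.04))
print((pins(x).reshape(4,2,2).mean(1)).round(4).tolist())
np.save('fit.npy',x)
ty=(pix2w(c,[[5*k,394*k],[0,287*k],[158*k,292*k],[170*k,392*k],[158*k,404*k]],.024)); print(ty)
t=load('top0'); f=lambda u,v:(u/3+200,v/3+110); print('tray',pix2w(t,[f(370,140),f(497,146),f(493,243),f(363,238)],.024))
m=[f(594,198),f(558,347),f(673,350)]; print(pix2w(t,m,.036))
for a,b in [((606,171),(581,227)),((538,316),(577,376)),((690,323),(656,379))]:
    P=pix2w(t,[f(*a),f(*b)],.006); d=P[1]-P[0]; print('sink',P.mean(0).round(3),np.hypot(*d[:2]).round(3),np.degrees(np.arctan2(d[1],d[0])).round(1))
E
```

```text
[0.56695416 0.20899355 2.14849079 0.08613857] 123.09945432023662 [[-0.1, 0.5], [-0.5, -0.5], [0.7, -0.4], [-0.5, 0.2], [-0.3, 0.8], [0.0, -0.3], [0.6, -0.4], [0.1, 0.0]]
[[0.57155392 0.20921988 0.04      ]]
[[0.4827, 0.2268], [0.5492, 0.1247], [0.6512, 0.1912], [0.5847, 0.2933]]
[[ 0.68132796 -0.19765766  0.024     ]
 [ 0.56180853 -0.16551771  0.024     ]
 [ 0.56668496 -0.01692047  0.024     ]
 [ 0.67803755 -0.02535757  0.024     ]
 [ 0.69287249 -0.04051735  0.024     ]]
tray [[ 0.69252953 -0.04503337  0.024     ]
 [ 0.68510669 -0.20051014  0.024     ]
 [ 0.56481705 -0.19406015  0.024     ]
 [ 0.57095078 -0.03663303  0.024     ]]
[[ 0.61806379 -0.31615417  0.036     ]
 [ 0.43750358 -0.26905393  0.036     ]
 [ 0.43364654 -0.40678874  0.036     ]]
sink [ 0.623 -0.32   0.006] 0.077 155.1
sink [ 0.441 -0.272  0.006] 0.086 -147.7
sink [ 0.435 -0.413  0.006] 0.081 147.4
```

```bash
python3 - <<'E'
from h import *
go([.484,.227,.2],np.radians(129.1)); go([.484,.227,.2],np.radians(78.1))
c=load('w4'); print(w2pix(c,[[.499,.208,.055],[.539,.208,.055],[.459,.208,.055]]))
E
```

```text
row [0.0729, 0.0936, 0.1371, 0.0009, -0.002, 0.1419] nrows 0.9 7.1 j6 1.33 now 0.25
row [0.0729, 0.0936, 0.1371, -0.0, -0.0024, 0.2836] nrows 0.9 14.3 j6 2.22 now 0.25
[[318.37726004 184.26941713]
 [318.28357128 221.1132117 ]
 [318.47878379 144.52274337]]
```

```bash
python3 -m creep '[[0.073,0.094,0.137,0,0,0.142],[0.073,0.094,0.137,0,0,0.142],[0.073,0.094,0.137,0,0,0.142],[0.073,0.094,0.137,0,0,0.142],[0.073,0.094,0.137,0,0,0.142],[0.073,0.094,0.137,0,0,0.142],[0.073,0.094,0.137,0,0,0.142],[0.073,0.094,0.137,0,0,0.142]]'; python3 -m creep '[[0,0,0,0,0,0.142],[0,0,0,0,0,0.142],[0,0,0,0,0,0.142],[0,0,0,0,0,0.142],[0,0,0,0,0,0.142],[0,0,0,0,0,0.142],[0,0,0,0,0,0.142],[0,0,0,0,0,0.142]]';python3 -m creep '[[0,0,0,0,0,0],[0,0,0,0,0,0],[0,0,0,0,0,0]]'
python3 - <<'E'
from h import *
c=snap('wrist','w5'); s=bot.sense(); go([.484,.227,.2],np.radians(78.1))
cv2.imwrite('pics/w5b.png',cv2.resize(c['image'],(800,500),interpolation=cv2.INTER_CUBIC))
E
```

```text
t: 12.1
ee_pos: [0.4839, 0.2271, 0.1998]
tool_rot: [-0.006, 0.431, 0.902, 0.003]
force: [0.7, -0.3, 1.1]
gripper_width: 1.002
grip_force: 0.0
t: 12.77
ee_pos: [0.4841, 0.2268, 0.2002]
tool_rot: [-0.007, 0.778, 0.629, -0.0]
force: [-0.5, 0.6, -1.6]
gripper_width: 1.0
grip_force: 0.0
t: 13.02
ee_pos: [0.4843, 0.2264, 0.2006]
tool_rot: [-0.006, 0.777, 0.63, 0.0]
force: [-0.0, -0.1, 0.1]
gripper_width: 1.0
grip_force: 0.0
row [0.003, -0.0023, 0.0033, -0.0015, -0.0013, -0.0003] nrows 0.0 0.1 j6 2.22 now 2.07
```

View pics/w5b.png

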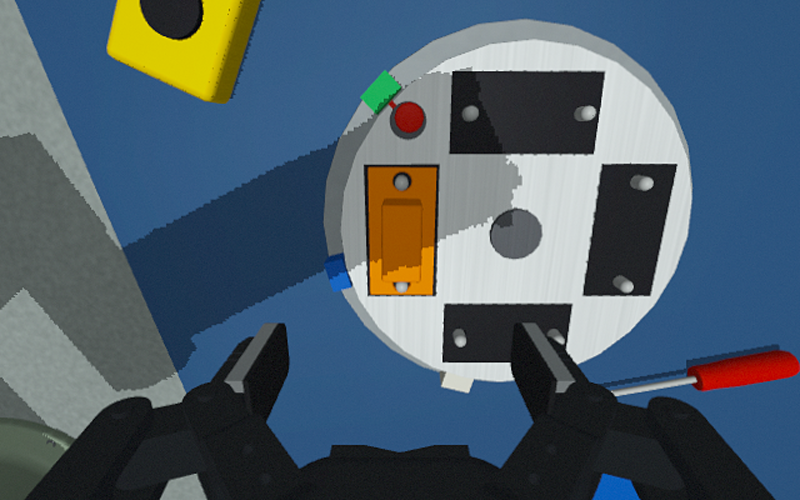

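The plate is aligned upright under the tool, with pins at (402,182) and (402,287) and image centre 400. Now I'll grasp it and lift.

```bash
python3 -m creep '[[0,0,0.2,0,0,0],[0,0,0.4,0,0,0],[0,0,0.6,0,0,0],[0,0,0.65,0,0,0],[0,0,0.69,0,0,0],[0,0,0.695,0,0,0],[0,0,0.695,0,0,0]]' 1; python3 -m creep '[[0,0,0,0,0,0],[0,0,0,0,0,0],[0,0,0,0,0,0],[0,0,0,0,0,0],[0,0,0,0,0,0],[0,0,0,0,0,0],[0,0,0,0,0,0],[0,0,0,0,0,0]]' 0 70; python3 -m creep '[[0,0,-0.05,0,0,0],[0,0,-0.12,0,0,0],[0,0,-0.25,0,0,0],[0,0,-0.4,0,0,0],[0,0,-0.55,0,0,0],[0,0,-0.65,0,0,0],[0,0,-0.65,0,0,0],[0,0,-0.65,0,0,0]]'
python3 - <<'E'
from h import *
c=load('w5'); k=1/1.25
uv=np.array([(402,182),(402,287),(470,113),(585,114),(642,183),(624,286),(460,339)])*k
x,e=fit(pix2w(c,uv,.0545)[:,:2]); print(x,np.degrees(x[2]),(e*1e3).round(1).tolist()); print(pix2w(c,np.array([[516,234]])*k,.04))
# tray centre from top: 
t=np.array([.6285,-.119]); a=np.radians(168); go([*t,.2],a); go([.5,.227,.2],np.radians(123)); 
E
```

```text
t: 13.65
ee_pos: [0.4845, 0.2279, 0.0631]
tool_rot: [-0.006, 0.778, 0.629, 0.001]
force: [-0.2, 0.1, 0.5]
gripper_width: 1.001
grip_force: 0.0
t: 14.32
ee_pos: [0.484, 0.2278, 0.0628]
tool_rot: [-0.006, 0.778, 0.628, 0.001]
force: [-1.2, -0.1, 6.3]
gripper_width: 0.312
grip_force: 69.4
t: 14.98
ee_pos: [0.4849, 0.2264, 0.1929]
tool_rot: [-0.006, 0.778, 0.628, 0.001]
force: [-0.1, -0.5, -3.0]
gripper_width: 0.313
grip_force: 69.6
[0.56909435 0.20964648 2.15419624 0.08605626] 123.42635286770329 [[0.4, 0.5], [-0.1, -0.4], [0.8, 0.7], [-1.3, 0.1], [-0.5, -0.7], [-0.1, -0.1], [0.8, -0.2]]
[[0.5717349  0.20705453 0.04      ]]
row [-1.5373, 1.0646, -0.0579, 0.0003, -0.0021, -0.2503] nrows 9.0 12.6 j6 0.02 now 2.07
row [0.0191, 0.0731, -0.0359, -0.0005, -0.0019, -0.1254] nrows 0.4 6.3 j6 1.42 now 2.07
```

```bash
python3 -m creep '[[-0.02,0.1,0,0,0,-0.025],[-0.2,0.2,0,0,0,-0.025],[-0.4,0.3,0,0,0,-0.025],[-0.6,0.4,0,0,0,-0.025],[-0.8,0.5,0,0,0,-0.025],[-0.9,0.6,0,0,0,-0.025],[-0.9,0.6,0,0,0,-0.025]]'; python3 - <<'E'
from h import *
go([.6285,-.119,.19],np.radians(87.3)); print(bot.sense()['grip_force'])
E
```

```text
t: 15.57
ee_pos: [0.5655, 0.019, 0.1871]
tool_rot: [-0.005, 0.729, 0.685, -0.0]
force: [-0.2, 0.1, -2.7]
gripper_width: 0.314
grip_force: 74.3
row [-0.669, 0.3568, -0.0218, -0.0013, -0.0011, -0.0024] nrows 3.6 0.1 j6 1.43 now 1.53
74.33761596679688
```

```bash
python3 -m creep '[[-0.2,0.1,0,0,0,-0.002],[-0.4,0.2,0,0,0,-0.002],[-0.6,0.3,0,0,0,-0.002],[-0.67,0.357,0,0,0,-0.002],[-0.67,0.357,0,0,0,-0.002],[-0.67,0.357,0,0,0,-0.002]]'; python3 - <<'E'
from h import *
s=bot.sense(); go([.6285,-.119,.029],np.radians(87.3)); print(s['grip_force'],s['gripper_width'])
c=snap('scene','s1'); cv2.imwrite('pics/s1b.png',cv2.resize(c['image'][130:300,180:480],None,fx=2.6,fy=2.6))
E
```

```text
t: 16.07
ee_pos: [0.6269, -0.1136, 0.1846]
tool_rot: [-0.008, 0.723, 0.691, 0.0]
force: [-0.2, 0.0, -3.5]
gripper_width: 0.315
grip_force: 74.4
row [-0.0354, 0.0182, 0.7773, -0.0018, -0.0018, 0.0004] nrows 3.7 0.1 j6 1.43 now 1.32
74.43947911262512 0.31497550043527
```

View pics/s1b.png

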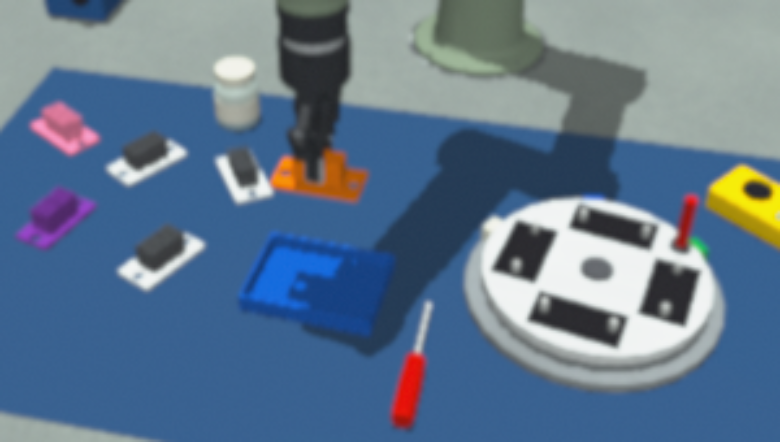

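The plate is held level above the tray. I'll lower and release it.

```bash
python3 -m creep '[[-0.02,0.01,0.2,0,0,0],[-0.02,0.01,0.4,0,0,0],[-0.02,0.01,0.6,0,0,0],[-0.02,0.01,0.7,0,0,0],[-0.02,0.01,0.76,0,0,0],[-0.02,0.01,0.777,0,0,0],[-0.02,0.01,0.777,0,0,0],[-0.02,0.01,0.777,0,0,0]]'; python3 -m creep '[[0,0,0,0,0,0],[0,0,0,0,0,0],[0,0,0,0,0,0],[0,0,0,0,0,0],[0,0,0,0,0,0]]' 0.6;  python3 -m creep '[[0,0,-0.1,0,0,0],[0,0,-0.3,0,0,0],[0,0,-0.5,0,0,0],[0,0,-0.7,0,0,0],[0,0,-0.9,0,0,0],[0,0,-0.9,0,0,0],[0,0,-0.9,0,0,0]]'
python3 - <<'E'
from h import *
c=snap('wrist','w6'); im=c['image']; t=load('top0')
go([.621,-.318,.178],np.radians(155.1))
go([.6285,-.22,.18],np.radians(125))
E
```

```text
t: 16.78
ee_pos: [0.6296, -0.1149, 0.0334]
tool_rot: [-0.005, 0.722, 0.692, 0.001]
force: [-0.3, -0.2, -1.2]
gripper_width: 0.31
grip_force: 74.4
t: 17.2
ee_pos: [0.6289, -0.1153, 0.0326]
tool_rot: [-0.006, 0.722, 0.692, 0.001]
force: [-0.0, 0.3, -0.5]
gripper_width: 0.598
grip_force: 0.0
t: 17.78
ee_pos: [0.6318, -0.1176, 0.2155]
tool_rot: [-0.003, 0.722, 0.692, 0.003]
force: [-1.0, 1.2, -0.7]
gripper_width: 0.601
grip_force: 0.0
row [-1.0069, -0.0032, 0.1652, 0.0001, -0.0018, -0.1875] nrows 4.9 9.4 j6 -0.04 now 1.31
row [-0.5157, 0.0136, 0.1597, -0.0004, -0.0017, -0.1039] nrows 2.6 5.2 j6 0.62 now 1.31
```

View pics/w6.png

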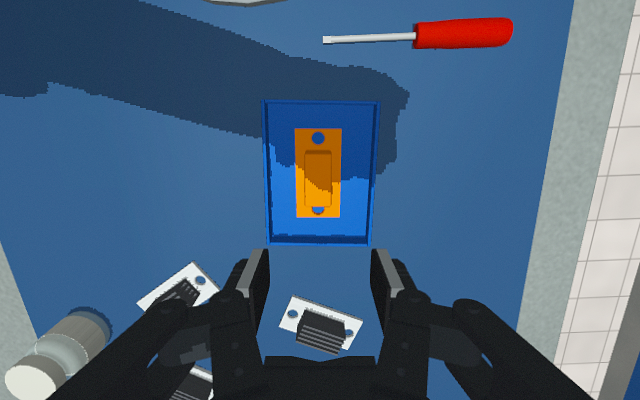

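The reference plate lies flat in the tray, centred at about (318,172). From here I measure modules and nests with code. Hovering over the far module.

```bash
cat >> h.py <<'E'
def rect(c,mask,z,near,dim):
    """world min-area rect of the mask component (z plane) of size dim nearest to `near`"""
    n,l,st,ce=cv2.connectedComponentsWithStats(mask.astype(np.uint8)); out=[]
    for i in range(1,n):
        if st[i][4]<800: continue
        ct=max(cv2.findContours((l==i).astype(np.uint8),0,1)[0],key=cv2.contourArea)[:,0].astype(float)
        w=pix2w(c,ct,z)[:,:2]; (x,y),(a,b),t=cv2.minAreaRect((w*1e3).astype(np.float32))
        if a<b: a,b,t=b,a,t+90
        if abs(a-dim[0])<12 and abs(b-dim[1])<10: out.append((np.hypot(x/1e3-near[0],y/1e3-near[1]),x/1e3,y/1e3,t%180,a,b))
    return sorted(out)
def masks(c):
    h=cv2.cvtColor(c['image'],cv2.COLOR_BGR2HSV); return (h[...,1]<60)&(h[...,2]>120), (h[...,2]<75)&(h[...,1]<90)
def tf(yaw): return np.array([[np.cos(yaw),np.sin(yaw)],[np.sin(yaw),-np.cos(yaw)]])  # columns: tool x,y in world
def yawx():
    q=bot.sense()['tool_rot']; m=R.from_quat([q[1],q[2],q[3],q[0]]).as_matrix(); return np.arctan2(m[1,0],m[0,0])
E
python3 -m creep '[[-0.2,0,0.05,0,0,-0.1],[-0.4,0,0.1,0,0,-0.1],[-0.6,0,0.15,0,0,-0.1],[-0.8,0,0.2,0,0,-0.1],[-0.95,0,0.25,0,0,-0.12],[-0.95,0,0.28,0,0,-0.14],[-0.95,0,0.28,0,0,-0.15]]' 1
python3 -c "
from h import *
go([.621,-.318,.156],np.radians(155.1))"
```

```text
t: 18.42
ee_pos: [0.6185, -0.3075, 0.1489]
tool_rot: [-0.009, 0.36, 0.933, 0.004]
force: [-1.1, 0.5, -0.7]
gripper_width: 0.999
grip_force: 0.0
row [-0.0437, -0.0303, -0.0363, 0.0007, -0.003, -0.048] nrows 0.3 2.4 j6 -0.04 now 0.17
```

```bash
python3 -m creep '[[-0.044,-0.03,-0.036,0,0,-0.048],[-0.044,-0.03,-0.036,0,0,-0.048],[-0.044,-0.03,-0.036,0,0,-0.048],[-0.044,-0.03,-0.036,0,0,-0.048],[-0.044,-0.03,-0.036,0,0,-0.048],[-0.044,-0.03,-0.036,0,0,-0.048]]'
python3 - <<'E'
from h import *
c=snap('wrist','m0'); s=bot.sense(); w,b=masks(c); print(s['ee_pos'],np.degrees(yawx()))
for r in rect(c,w,.006,(.621,-.318),(100,50)): print(np.round(r,4))
r=rect(c,w,.006,(.621,-.318),(100,50))
if r: go([r[0][1],r[0][2],.0228],np.radians(r[0][3]))
E
```

```text
t: 18.92
ee_pos: [0.6232, -0.3161, 0.1596]
tool_rot: [-0.006, 0.217, 0.976, 0.005]
force: [0.6, -0.1, -0.2]
gripper_width: 0.997
grip_force: 0.0
[ 0.62340737 -0.3162097   0.15999094] 154.9062976187314
[ 2.700000e-03  6.237000e-01 -3.185000e-01  1.550694e+02  1.003568e+02
  5.047250e+01]
row [-0.0149, -0.0139, 0.6857, 0.001, -0.002, -0.0005] nrows 3.3 0.1 j6 -0.04 now -0.14
```

```bash
python3 -m creep '[[-0.015,-0.014,0.2,0,0,0],[-0.015,-0.014,0.4,0,0,0],[-0.015,-0.014,0.55,0,0,0],[-0.015,-0.014,0.64,0,0,0],[-0.015,-0.014,0.68,0,0,0],[-0.015,-0.014,0.685,0,0,0],[-0.015,-0.014,0.685,0,0,0]]'; python3 -m creep '[[0,0,0,0,0,0],[0,0,0,0,0,0],[0,0,0,0,0,0],[0,0,0,0,0,0],[0,0,0,0,0,0],[0,0,0,0,0,0],[0,0,0,0,0,0],[0,0,0,0,0,0]]' 0 80
cat >> h.py <<'E'
import json
def grasped(M,yaw):
    s=bot.sense(); d=tf(yawx()).T@(np.array(M)-s['ee_pos'][:2]); json.dump([float(d[0]),float(np.remainder(np.radians(yaw)-yawx()+np.pi/2,np.pi)-np.pi/2),float(s['ee_pos'][2])],open('g.json','w'))
    print('offset x %.4f y %.4f'%tuple(d),'dyaw',json.load(open('g.json'))[1],'z',s['ee_pos'][2],'grip',s['grip_force'],s['gripper_width'])
E
python3 -c "
from h import *
grasped((.6237,-.3185),155.07)"
python3 -m creep '[[0,0,-0.1,0,0,0],[0,0,-0.3,0,0,0],[0,0,-0.5,0,0,0],[0,0,-0.7,0,0,0],[0,0,-0.9,0,0,0],[0,0,-0.9,0,0,0]]'
python3 - <<'E'
from h import *
x=np.load('fit.npy'); N=pins(x).reshape(4,2,2).mean(1); print(N)
for k in range(4): print(k,np.degrees(x[2])+45+90*k+90)
go([.6,-.1,.2],np.radians(168)); go([.6,.1,.2],np.radians(168)); go([.6512,.1912,.2],np.radians(168))
E
```

```text
t: 19.55
ee_pos: [0.6247, -0.3191, 0.0244]
tool_rot: [-0.005, 0.217, 0.976, 0.004]
force: [0.3, -0.5, 0.9]
gripper_width: 0.998
grip_force: 0.0
t: 20.22
ee_pos: [0.6252, -0.3194, 0.0253]
tool_rot: [-0.004, 0.217, 0.976, 0.004]
force: [-0.9, -0.0, 6.2]
gripper_width: 0.309
grip_force: 80.4
offset x 0.0017 y 0.0002 dyaw 0.0019239784441533736 z 0.0252697856594474 grip 80.35325288772583 0.3092611248563916
t: 20.72
ee_pos: [0.6292, -0.3231, 0.2136]
tool_rot: [0.002, 0.217, 0.976, 0.002]
force: [1.1, -0.9, -0.7]
gripper_width: 0.314
grip_force: 79.5
[[0.48266696 0.22675649]
 [0.54919123 0.12470635]
 [0.65124136 0.19123061]
 [0.5847171  0.29328075]]
0 258.09945432023665
1 348.09945432023665
2 438.09945432023665
3 528.0994543202366
row [0.6048, 0.9486, 0.0704, 0.0006, 0.0005, -0.0362] nrows 5.4 1.8 j6 0.04 now -0.14
row [1.0282, 1.8546, 0.0731, 0.0006, 0.0005, -0.0362] nrows 10.2 1.8 j6 0.37 now -0.14
row [0.9893, 2.3761, 0.0753, 0.0006, 0.0005, -0.0362] nrows 12.3 1.8 j6 0.5 now -0.14
```

```bash
python3 - <<'E'
from h import *
for f,yaw in (('w4',180),('w5',78)):
    c=load(f); w,b=masks(c); r=rect(c,b,.04,(.57,.21),(106,56)); print(f)
    for q in r: print('  ',np.round(q[1:3],4),np.round(q[3:],1), 'tool frame rel cam', np.round(tf(np.radians(yaw)).T@(np.array(q[1:3])-np.array(c['cam_to_world'])[:2,3]),3))
E
```

```text
w4
   [0.657  0.1903] [ 78.3 105.2  55.3] tool frame rel cam [-0.236 -0.015]
w5
   [0.5884 0.2948] [168.2 105.9  54.8] tool frame rel cam [0.012 0.087]
   [0.6567 0.1904] [ 78.2 105.7  55.7] tool frame rel cam [-0.076  0.175]
```

```bash
python3 -m creep '[[0.1,0.16,0,0,0,0],[0.2,0.32,0,0,0,0],[0.3,0.48,0,0,0,0],[0.4,0.64,0,0,0,0],[0.5,0.8,0,0,0,-0.01],[0.6,0.95,0,0,0,-0.02],[0.6,0.95,0,0,0,-0.036],[0.6,0.95,0,0,0,-0.036]]'; python3 -m creep '[[0.02,0.2,0,0,0,0],[0.04,0.4,0,0,0,0],[0.06,0.6,0,0,0,0],[0.08,0.8,0,0,0,0],[0.1,0.9,0,0,0,0],[0.1,0.95,0,0,0,0],[0.1,0.95,0,0,0,0]]'; python3 - <<'E'
from h import *
go([.5901,.2945,.2],np.radians(168.2)); s=bot.sense();print(s['gripper_width'],s['grip_force'])
E
```

```text
t: 21.38
ee_pos: [0.5966, -0.0956, 0.2059]
tool_rot: [-0.005, 0.103, 0.995, 0.005]
force: [0.1, -0.2, -2.4]
gripper_width: 0.304
grip_force: 79.8
t: 21.97
ee_pos: [0.6181, 0.0932, 0.2076]
tool_rot: [-0.004, 0.105, 0.994, 0.005]
force: [-0.8, -0.6, -2.0]
gripper_width: 0.309
grip_force: 80.2
row [0.3468, 0.9548, 0.0491, 0.0013, -0.0015, -0.0007] nrows 4.9 0.1 j6 0.67 now 0.24
0.3088655720876029 80.17329454421997
```

```bash
python3 -m creep '[[0.07,0.2,0,0,0,0],[0.14,0.4,0,0,0,0],[0.21,0.6,0,0,0,0],[0.28,0.78,0,0,0,0],[0.346,0.955,0,0,0,0],[0.346,0.955,0,0,0,0],[0.346,0.955,0,0,0,0],[0.346,0.955,0,0,0,0]]'; python3 -m creep '[[0,0,0.15,0,0,0],[0,0,0.3,0,0,0],[0,0,0.43,0,0,0],[0,0,0.48,0,0,0],[0,0,0.48,0,0,0],[0,0,0.48,0,0,0],[0,0,0.48,0,0,0],[0,0,0.48,0,0,0]]';python3 - <<'E'
from h import *
go([.5901,.2945,.1],np.radians(168.2)); s=bot.sense();print(s['gripper_width'],s['grip_force'],s['ee_pos'])
c=snap('wrist','p1')
E
```

```text
t: 22.63
ee_pos: [0.5907, 0.2912, 0.21]
tool_rot: [-0.004, 0.107, 0.994, 0.004]
force: [-0.2, -0.3, -2.7]
gripper_width: 0.311
grip_force: 80.4
t: 23.3
ee_pos: [0.5911, 0.2943, 0.1168]
tool_rot: [-0.002, 0.106, 0.994, 0.005]
force: [0.1, 0.1, -2.6]
gripper_width: 0.309
grip_force: 80.4
row [0.0045, -0.0008, 0.0839, 0.0016, -0.001, -0.0009] nrows 0.4 0.1 j6 0.67 now 0.56
0.308939813440566 80.40905714035034 [0.59108072 0.29427603 0.11676567]
```

```bash
python3 -m creep '[[0.004,0,0.08,0,0,-0.001],[0.004,0,0.13,0,0,-0.001],[0.004,0,0.15,0,0,-0.001],[0.004,0,0.15,0,0,-0.001],[0.004,0,0.15,0,0,-0.001]]';python3 -c "
from h import *
go([.5901,.2945,.0653],np.radians(168.2))"; python3 -m creep '[[0,0,0.02,0,0,0],[0,0,0.04,0,0,0],[0,0,0.06,0,0,0],[0,0,0.07,0,0,0],[0,0,0.07,0,0,0],[0,0,0.07,0,0,0]]'
```

```text
t: 23.77
ee_pos: [0.5882, 0.2948, 0.0845]
tool_rot: [-0.004, 0.102, 0.995, 0.005]
force: [-0.1, -0.3, -2.0]
gripper_width: 0.309
grip_force: 80.5
row [-0.0103, -0.0001, 0.096, 0.0013, -0.0015, 0.0002] nrows 0.5 0.1 j6 0.67 now 0.55
t: 24.27
ee_pos: [0.5881, 0.2948, 0.0703]
tool_rot: [-0.004, 0.102, 0.995, 0.005]
force: [0.7, 0.7, -3.0]
gripper_width: 0.305
grip_force: 80.5
```

```bash
python3 -m creep '[[0,0,0.01,0,0,0],[0,0,0.02,0,0,0],[0,0,0.025,0,0,0],[0,0,0.025,0,0,0],[0,0,0.025,0,0,0]]'; python3 -m creep '[[0,0,0,0,0,0],[0,0,0,0,0,0],[0,0,0,0,0,0],[0,0,0,0,0,0],[0,0,0,0,0,0]]' 0.6;python3 -m creep '[[0,0,-0.1,0,0,0],[0,0,-0.3,0,0,0],[0,0,-0.5,0,0,0],[0,0,-0.6,0,0,0],[0,0,-0.6,0,0,0],[0,0,-0.6,0,0,0],[0,0,-0.6,0,0,0]]'
python3 - <<'E'
from h import *
c=snap('wrist','p2'); w,b=masks(c); print(bot.sense()['ee_pos'])
for r in rect(c,b,.04,(.57,.21),(106,56)): print('nest',np.round(r,4))
cv2.imwrite('pics/p2b.png',cv2.resize(c['image'],(800,500)))
go([.441,-.272,.156],np.radians(212.3))
E
```

```text
t: 24.68
ee_pos: [0.5882, 0.2949, 0.0655]
tool_rot: [-0.004, 0.102, 0.995, 0.005]
force: [-0.5, 0.8, -2.8]
gripper_width: 0.312
grip_force: 80.5
t: 25.1
ee_pos: [0.5884, 0.295, 0.0658]
tool_rot: [-0.004, 0.102, 0.995, 0.005]
force: [-0.4, 0.3, 0.3]
gripper_width: 0.599
grip_force: 0.0
t: 25.68
ee_pos: [0.5886, 0.2935, 0.1847]
tool_rot: [-0.005, 0.102, 0.995, 0.004]
force: [-0.1, 0.3, -0.2]
gripper_width: 0.601
grip_force: 0.0
[0.58815057 0.29335295 0.18399727]
nest [8.780000e-02 4.838000e-01 2.263000e-01 7.818370e+01 1.059643e+02
 5.510360e+01]
nest [8.98000e-02 5.52200e-01 1.22000e-01 1.68131e+02 1.04928e+02 5.57730e+01]
row [0.1444, -2.9182, 0.1209, 0.0018, -0.0013, -0.1223] nrows 14.0 6.1 j6 -1.12 now 0.55
```

View pics/p2b.png

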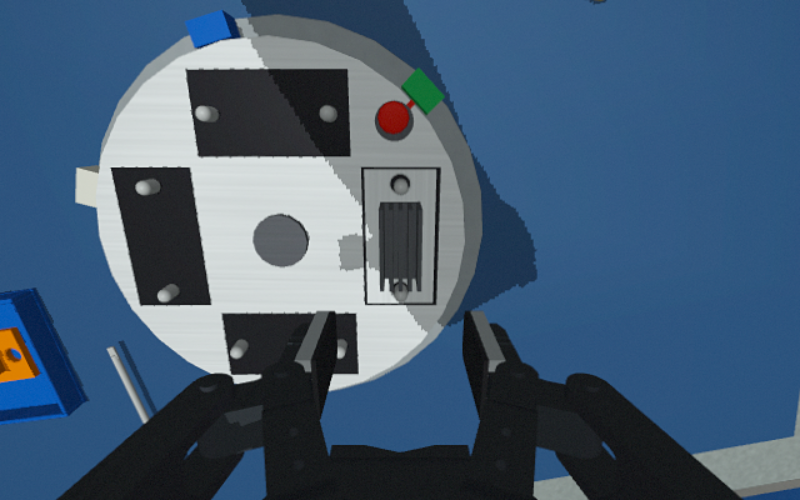

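The module sits home on nest 3, with pins poking through at (400,184). On to the second module.

```bash
python3 -m creep '[[0.01,-0.2,0,0,0,0],[0.02,-0.4,0,0,0,0],[0.03,-0.6,0,0,0,0],[0.04,-0.8,0,0,0,0],[0.048,-0.97,0,0,0,0],[0.048,-0.97,0,0,0,0]]' 1; python3 -m creep '[[0.01,-0.2,0,0,0,0],[0.02,-0.4,0,0,0,0],[0.03,-0.6,0,0,0,0],[0.04,-0.8,0,0,0,0],[0.048,-0.97,0,0,0,0],[0.048,-0.97,0,0,0,0]]';python3 -m creep '[[0.01,-0.2,0,0,0,-0.02],[0.02,-0.4,0,0,0,-0.04],[0.03,-0.6,0,0,0,-0.06],[0.04,-0.8,0.05,0,0,-0.08],[0.048,-0.97,0.12,0,0,-0.1],[0.048,-0.97,0.12,0,0,-0.122],[0.048,-0.97,0.12,0,0,-0.122],[0.048,-0.97,0.12,0,0,-0.122]]'
python3 - <<'E'
from h import *
c=snap('wrist','m1'); w,b=masks(c); s=bot.sense(); print(s['ee_pos'],np.degrees(yawx()))
for r in rect(c,w,.006,(.441,-.272),(100,50)): print(np.round(r,4))
E
```

```text
t: 26.23
ee_pos: [0.5373, 0.1007, 0.1821]
tool_rot: [-0.007, 0.105, 0.994, 0.003]
force: [-0.4, 0.4, 0.1]
gripper_width: 1.002
grip_force: 0.0
t: 26.73
ee_pos: [0.4896, -0.0868, 0.1811]
tool_rot: [-0.006, 0.106, 0.994, 0.004]
force: [1.2, 0.1, 0.2]
gripper_width: 1.0
grip_force: 0.0
t: 27.4
ee_pos: [0.4417, -0.2698, 0.1551]
tool_rot: [-0.003, -0.277, 0.961, 0.007]
force: [-0.4, 0.9, -0.3]
gripper_width: 0.998
grip_force: 0.0
[ 0.44201071 -0.26929355  0.15555856] -147.9262606855797
[ 2.800000e-03  4.412000e-01 -2.692000e-01  3.405480e+01  1.012611e+02
  5.038790e+01]
[ 1.387000e-01  4.367000e-01 -4.107000e-01  1.476092e+02  1.014736e+02
  5.107080e+01]
[ 0.4454  0.4448  0.1734 76.3571 95.3522 41.0871]
```

```bash
python3 -c "
from h import *
go([.4412,-.2692,.0235],np.radians(214.05))"
python3 -m creep '[[0.003,0,0.15,0,0,-0.005],[0.003,0,0.3,0,0,-0.005],[0.003,0,0.45,0,0,-0.005],[0.003,0,0.58,0,0,-0.005],[0.003,0,0.64,0,0,-0.005],[0.003,0,0.655,0,0,-0.005],[0.003,0,0.655,0,0,-0.005]]'; python3 -m creep '[[0,0,0,0,0,0],[0,0,0,0,0,0],[0,0,0,0,0,0],[0,0,0,0,0,0],[0,0,0,0,0,0],[0,0,0,0,0,0],[0,0,0,0,0,0],[0,0,0,0,0,0]]' 0 80
python3 -c "
from h import *
grasped((.4412,-.2692),34.05)"
python3 -m creep '[[0,0,-0.1,0,0,0],[0,0,-0.3,0,0,0],[0,0,-0.5,0,0,0],[0,0,-0.7,0,0,0],[0,0,-0.85,0,0,0],[0,0,-0.85,0,0,0],[0,0,-0.85,0,0,0]]'
python3 - <<'E'
from h import *
x,dy,z=json.load(open('g.json')); N=np.array([.5524,.1222]); yaw=np.radians(168.2)-dy; T=N-tf(yaw)[:,0]*x; print('T',T,np.degrees(yaw))
go([*T,.2],yaw)
E
```

```text
row [0.0023, -0.0075, 0.6603, 0.0024, -0.0002, -0.0055] nrows 3.2 0.3 j6 -1.14 now -1.25
t: 28.03
ee_pos: [0.4406, -0.2675, 0.0249]
tool_rot: [-0.003, -0.292, 0.956, 0.007]
force: [1.3, -0.1, 1.1]
gripper_width: 1.003
grip_force: 0.0
t: 28.7
ee_pos: [0.4416, -0.2695, 0.027]
tool_rot: [-0.001, -0.292, 0.956, 0.005]
force: [-0.8, -0.1, 6.5]
gripper_width: 0.307
grip_force: 80.2
offset x 0.0001 y 0.0005 dyaw 0.001113433259703811 z 0.026975656422295526 grip 80.18198490142822 0.3067710388755133
t: 29.28
ee_pos: [0.4431, -0.2716, 0.1977]
tool_rot: [-0.001, -0.292, 0.956, 0.004]
force: [-0.7, 0.8, -2.6]
gripper_width: 0.309
grip_force: 79.8
T [0.55252808 0.12217309] 168.13620497344948
row [-1.5542, 1.3268, 0.0006, 0.0013, -0.0004, 0.1273] nrows 9.8 6.4 j6 0.42 now -1.29
```

```bash
python3 -m creep '[[-0.15,0.13,0,0,0,0],[-0.3,0.26,0,0,0,0],[-0.45,0.39,0,0,0,0],[-0.6,0.52,0,0,0,0],[-0.777,0.663,0,0,0,0],[-0.777,0.663,0,0,0,0]]';python3 -m creep '[[-0.15,0.13,0,0,0,0.02],[-0.3,0.26,0,0,0,0.04],[-0.45,0.39,0,0,0,0.06],[-0.6,0.52,0,0,0,0.08],[-0.777,0.663,0,0,0,0.1],[-0.777,0.663,0,0,0,0.127],[-0.777,0.663,0,0,0,0.127],[-0.777,0.663,0,0,0,0.127]]'; python3 -c "
from h import *
print(bot.sense()['gripper_width']);go([.5525,.1222,.1],np.radians(168.14))"
```

```text
t: 29.78
ee_pos: [0.4963, -0.0676, 0.1953]
tool_rot: [-0.003, -0.296, 0.955, 0.009]
force: [-0.1, 0.2, -1.9]
gripper_width: 0.308
grip_force: 80.0
t: 30.45
ee_pos: [0.5502, 0.1239, 0.1965]
tool_rot: [-0.006, 0.102, 0.995, 0.004]
force: [0.1, -0.7, -2.7]
gripper_width: 0.308
grip_force: 80.0
0.3081357095595681
row [-0.0193, -0.0095, 0.4821, 0.0011, -0.0021, 0.0005] nrows 2.3 0.1 j6 0.42 now 0.29
```

```bash
python3 -m creep '[[-0.01,-0.006,0.1,0,0,0],[-0.01,-0.006,0.25,0,0,0],[-0.01,-0.006,0.4,0,0,0],[-0.01,-0.006,0.48,0,0,0],[-0.01,-0.006,0.48,0,0,0],[-0.01,-0.006,0.48,0,0,0],[-0.01,-0.006,0.48,0,0,0]]'; python3 -c "
from h import *
print(bot.sense()['gripper_width']);go([.5525,.1222,.067],np.radians(168.14))"
```

```text
t: 31.03
ee_pos: [0.553, 0.1217, 0.1035]
tool_rot: [-0.004, 0.102, 0.995, 0.005]
force: [0.2, 0.1, -2.0]
gripper_width: 0.31
grip_force: 79.9
0.3102484458850717
row [0.0013, 0.0003, 0.1827, 0.0013, -0.0014, 0.0004] nrows 0.9 0.1 j6 0.42 now 0.29
```

```bash
python3 -m creep '[[0,0,0.04,0,0,0],[0,0,0.08,0,0,0],[0,0,0.11,0,0,0],[0,0,0.14,0,0,0],[0,0,0.14,0,0,0]]'; python3 -m creep '[[0,0,0.01,0,0,0],[0,0,0.02,0,0,0],[0,0,0.03,0,0,0],[0,0,0.04,0,0,0],[0,0,0.04,0,0,0],[0,0,0.04,0,0,0]]'
```

```text
t: 31.45
ee_pos: [0.5514, 0.1225, 0.0736]
tool_rot: [-0.005, 0.102, 0.995, 0.004]
force: [-0.2, 0.6, -1.8]
gripper_width: 0.305
grip_force: 80.0
t: 31.95
ee_pos: [0.5527, 0.1227, 0.0673]
tool_rot: [-0.004, 0.102, 0.995, 0.005]
force: [-0.6, -0.7, -0.8]
gripper_width: 0.306
grip_force: 80.2
```

Home. I'll release, rise and go to the third module.

```bash
python3 -m creep '[[0,0,0,0,0,0],[0,0,0,0,0,0],[0,0,0,0,0,0],[0,0,0,0,0,0],[0,0,0,0,0,0]]' 0.6;python3 -m creep '[[0,0,-0.1,0,0,0],[0,0,-0.3,0,0,0],[0,0,-0.5,0,0,0],[0,0,-0.65,0,0,0],[0,0,-0.65,0,0,0],[0,0,-0.65,0,0,0],[0,0,-0.65,0,0,0]]'
python3 - <<'E'
from h import *
c=snap('wrist','p3'); w,b=masks(c); print(bot.sense()['ee_pos'])
for r in rect(c,b,.04,(.57,.21),(106,56)): print('nest',np.round(r,4))
go([.4367,-.4107,.156],np.radians(147.6))
E
```

```text
t: 32.37
ee_pos: [0.5524, 0.1226, 0.0671]
tool_rot: [-0.004, 0.102, 0.995, 0.005]
force: [-0.1, -0.2, 0.6]
gripper_width: 0.6
grip_force: 0.0
t: 32.95
ee_pos: [0.5529, 0.1213, 0.1965]
tool_rot: [-0.004, 0.102, 0.995, 0.005]
force: [0.0, -0.1, -0.4]
gripper_width: 0.6
grip_force: 0.0
[0.55230836 0.12118227 0.19569661]
nest [8.790000e-02 4.837000e-01 2.266000e-01 7.834870e+01 1.059718e+02
 5.518570e+01]
row [0.023, -2.7228, 0.1776, 0.0009, -0.002, 0.0574] nrows 13.1 2.9 j6 -0.19 now 0.28
```

```bash
python3 -m creep '[[0,-0.2,0,0,0,0],[0,-0.4,0,0,0,0],[0,-0.6,0,0,0,0],[0,-0.8,0,0,0,0],[0.01,-0.92,0,0,0,0],[0.01,-0.92,0,0,0,0]]' 1; python3 -m creep '[[0,-0.2,0,0,0,0],[0,-0.4,0,0,0,0],[0,-0.6,0,0,0,0],[0,-0.8,0,0,0,0],[0.01,-0.92,0,0,0,0],[0.01,-0.92,0,0,0,0]]';python3 -m creep '[[0,-0.2,0,0,0,0.01],[0,-0.4,0,0,0,0.02],[0,-0.6,0,0,0,0.03],[0,-0.8,0.1,0,0,0.04],[0.01,-0.89,0.178,0,0,0.057],[0.01,-0.89,0.178,0,0,0.057],[0.01,-0.89,0.178,0,0,0.057],[0.01,-0.89,0.178,0,0,0.057]]'
python3 - <<'E'
from h import *
c=snap('wrist','m2'); w,b=masks(c); s=bot.sense(); print(s['ee_pos'],np.degrees(yawx()))
t=load('top0'); print('jar',pix2w(t,[[403.3,262.7]],.09))
for r in rect(c,w,.006,(.437,-.411),(100,50)): print(np.round(r,4))
r=rect(c,w,.006,(.437,-.411),(100,50))
if r: go([r[0][1],r[0][2],.0245],np.radians(r[0][3]))
E
```

```text
t: 33.5
ee_pos: [0.5117, -0.0622, 0.1936]
tool_rot: [-0.006, 0.105, 0.994, 0.004]
force: [0.5, -0.1, -0.4]
gripper_width: 0.999
grip_force: 0.0
t: 34.0
ee_pos: [0.4733, -0.2416, 0.1923]
tool_rot: [-0.005, 0.105, 0.994, 0.005]
force: [0.5, 0.1, -0.4]
gripper_width: 1.0
grip_force: 0.0
t: 34.67
ee_pos: [0.4364, -0.4098, 0.156]
tool_rot: [-0.006, 0.277, 0.961, 0.005]
force: [-0.2, 0.2, 0.6]
gripper_width: 1.0
grip_force: 0.0
[ 0.43686949 -0.40995057  0.15674249] 147.9096191994378
jar [[ 0.30584523 -0.3191011   0.09      ]]
[ 5.000000e-04  4.365000e-01 -4.107000e-01  1.476739e+02  1.007726e+02
  5.041160e+01]
row [-0.0089, -0.0079, 0.6611, 0.0009, -0.002, 0.0006] nrows 3.2 0.1 j6 -0.19 now -0.32
```

```bash
python3 -m creep '[[-0.006,-0.006,0.15,0,0,0.001],[-0.006,-0.006,0.3,0,0,0.001],[-0.006,-0.006,0.45,0,0,0.001],[-0.006,-0.006,0.58,0,0,0.001],[-0.006,-0.006,0.64,0,0,0.001],[-0.006,-0.006,0.655,0,0,0.001],[-0.006,-0.006,0.655,0,0,0.001]]'; python3 -m creep '[[0,0,0,0,0,0],[0,0,0,0,0,0],[0,0,0,0,0,0],[0,0,0,0,0,0],[0,0,0,0,0,0],[0,0,0,0,0,0],[0,0,0,0,0,0],[0,0,0,0,0,0]]' 0 80
python3 -c "
from h import *
grasped((.4365,-.4107),147.67)"
python3 -m creep '[[0,0,-0.1,0,0,0],[0,0,-0.3,0,0,0],[0,0,-0.5,0,0,0],[0,0,-0.7,0,0,0],[0,0,-0.9,0,0,0],[0,0,-0.9,0,0,0],[0,0,-0.9,0,0,0]]'
python3 - <<'E'
from h import *
x,dy,z=json.load(open('g.json')); N=np.array([.4838,.2265]); yaw=np.radians(78.25)-dy; T=N-tf(yaw)[:,0]*x; print('T',T,np.degrees(yaw))
go([*T,.2],yaw)
E
```

```text
t: 35.3
ee_pos: [0.4361, -0.4112, 0.0261]
tool_rot: [-0.005, 0.28, 0.96, 0.004]
force: [1.1, 0.1, 0.6]
gripper_width: 1.001
grip_force: 0.0
t: 35.97
ee_pos: [0.4363, -0.4126, 0.0271]
tool_rot: [-0.004, 0.281, 0.96, 0.003]
force: [0.3, 1.9, 6.6]
gripper_width: 0.306
grip_force: 80.3
offset x 0.0008 y 0.0018 dyaw 0.0048587701456486165 z 0.027142492182428014 grip 80.28104782104492 0.30642333422986984
t: 36.55
ee_pos: [0.4379, -0.4152, 0.2085]
tool_rot: [-0.003, 0.281, 0.96, 0.002]
force: [0.1, -0.7, -2.2]
gripper_width: 0.308
grip_force: 79.4
T [0.48362383 0.22567321] 77.97161297703018
row [1.5342, 2.8221, 0.0601, -0.0002, -0.0012, 0.1928] nrows 15.4 9.7 j6 2.22 now -0.31
```

```bash
python3 -m creep '[[0.1,0.18,0,0,0,0],[0.2,0.36,0,0,0,0],[0.3,0.54,0,0,0,0],[0.4,0.72,0,0,0,0],[0.511,0.94,0,0,0,0],[0.511,0.94,0,0,0,0]]';python3 -m creep '[[0.1,0.18,0,0,0,0],[0.2,0.36,0,0,0,0],[0.3,0.54,0,0,0,0],[0.4,0.72,0,0,0,0],[0.511,0.94,0,0,0,0],[0.511,0.94,0,0,0,0]]';python3 -m creep '[[0.1,0.18,0,0,0,0.02],[0.2,0.36,0,0,0,0.04],[0.3,0.54,0,0,0,0.06],[0.4,0.72,0,0,0,0.08],[0.511,0.94,0,0,0,0.1],[0.511,0.94,0,0,0,0.12],[0.511,0.94,0,0,0,0.14],[0.511,0.94,0,0,0,0.14]]';python3 -m creep '[[0,0,0,0,0,0.02],[0,0,0,0,0,0.04],[0,0,0,0,0,0.053],[0,0,0,0,0,0.053],[0,0,0,0,0,0.053]]'; python3 -c "
from h import *
print(bot.sense()['gripper_width']);go([.4836,.2257,.1],np.radians(77.97))"
```

```text
t: 37.05
ee_pos: [0.4496, -0.1935, 0.2054]
tool_rot: [-0.008, 0.278, 0.96, 0.006]
force: [-0.3, 0.0, -2.1]
gripper_width: 0.306
grip_force: 79.9
t: 37.55
ee_pos: [0.4655, 0.0184, 0.208]
tool_rot: [-0.007, 0.278, 0.961, 0.005]
force: [0.3, -0.9, -2.7]
gripper_width: 0.305
grip_force: 80.3
t: 38.22
ee_pos: [0.4813, 0.2276, 0.2096]
tool_rot: [-0.007, 0.663, 0.748, -0.0]
force: [-0.1, -0.6, -2.4]
gripper_width: 0.308
grip_force: 80.5
t: 38.63
ee_pos: [0.4817, 0.2258, 0.2103]
tool_rot: [-0.007, 0.777, 0.629, -0.001]
force: [-0.3, -0.7, -2.4]
gripper_width: 0.31
grip_force: 80.5
0.31009269224447816
row [-0.0021, 0.0158, 0.5515, -0.0019, -0.0011, 0.0002] nrows 2.6 0.1 j6 2.22 now 2.07
```

```bash
python3 -m creep '[[0,0.01,0.1,0,0,0],[0,0.01,0.25,0,0,0],[0,0.01,0.4,0,0,0],[0,0.01,0.5,0,0,0],[0,0.01,0.53,0,0,0],[0,0.01,0.53,0,0,0],[0,0.01,0.53,0,0,0],[0,0.01,0.53,0,0,0]]'; python3 -c "
from h import *
print(bot.sense()['gripper_width']);go([.4836,.2257,.067],np.radians(77.97))"
```

```text
t: 39.3
ee_pos: [0.485, 0.2274, 0.1073]
tool_rot: [-0.006, 0.777, 0.629, 0.001]
force: [0.9, 0.2, -2.6]
gripper_width: 0.308
grip_force: 80.4
0.30763832533180785
row [-0.0114, -0.0034, 0.2015, -0.0012, -0.0015, -0.0001] nrows 1.0 0.1 j6 2.22 now 2.08
```

```bash
python3 -m creep '[[-0.006,-0.004,0.04,0,0,0],[-0.006,-0.004,0.08,0,0,0],[-0.006,-0.004,0.09,0,0,0],[-0.006,-0.004,0.09,0,0,0],[-0.006,-0.004,0.09,0,0,0]]'; python3 -c "
from h import *
print(bot.sense()['gripper_width']);go([.4836,.2257,.067],np.radians(77.97))"
```

```text
t: 39.72
ee_pos: [0.4824, 0.2262, 0.0878]
tool_rot: [-0.006, 0.778, 0.629, 0.0]
force: [0.3, 0.2, -2.7]
gripper_width: 0.308
grip_force: 80.4
0.30782027466547235
row [-0.0022, 0.0075, 0.104, -0.0016, -0.0013, -0.0001] nrows 0.5 0.1 j6 2.22 now 2.08
```

```bash
python3 -m creep '[[-0.002,0.004,0.03,0,0,0],[-0.002,0.004,0.05,0,0,0],[-0.002,0.004,0.07,0,0,0],[-0.002,0.004,0.08,0,0,0],[-0.002,0.004,0.09,0,0,0],[-0.002,0.004,0.097,0,0,0],[-0.002,0.004,0.097,0,0,0]]'
```

```text
t: 40.3
ee_pos: [0.483, 0.2259, 0.0682]
tool_rot: [-0.006, 0.778, 0.629, 0.0]
force: [0.6, 0.0, -2.9]
gripper_width: 0.31
grip_force: 80.5
```

```bash
python3 -m creep '[[0,0,0.005,0,0,0],[0,0,0.005,0,0,0],[0,0,0.005,0,0,0],[0,0,0.005,0,0,0],[0,0,0.005,0,0,0]]' 0.6;python3 -m creep '[[0,0,-0.1,0,0,0],[0,0,-0.3,0,0,0],[0,0,-0.5,0,0,0],[0,0,-0.7,0,0,0],[0,0,-0.8,0,0,0],[0,0,-0.8,0,0,0],[0,0,-0.8,0,0,0]]'
python3 - <<'E'
from h import *
c=snap('wrist','p4'); print(bot.sense()['ee_pos'])
cv2.imwrite('pics/p4b.png',cv2.resize(c['image'],(800,500)))
go([.5065,.307,.2],np.radians(180)); go([.5065,.307,.2],np.radians(129))
E
```

```text
t: 40.72
ee_pos: [0.4834, 0.226, 0.0679]
tool_rot: [-0.006, 0.778, 0.629, 0.001]
force: [-0.5, -0.3, -0.1]
gripper_width: 0.6
grip_force: 0.0
t: 41.3
ee_pos: [0.4853, 0.2246, 0.229]
tool_rot: [-0.006, 0.778, 0.629, 0.002]
force: [-0.5, -0.9, 0.1]
gripper_width: 0.604
grip_force: 0.0
[0.48416436 0.22425408 0.22738673]
row [0.4268, 0.0238, 0.1403, 0.0002, -0.0023, -0.2836] nrows 2.2 14.3 j6 0.54 now 2.07
row [0.4268, 0.0238, 0.1403, -0.0008, -0.0019, -0.1419] nrows 2.2 7.1 j6 1.44 now 2.07
```

View pics/p4b.png

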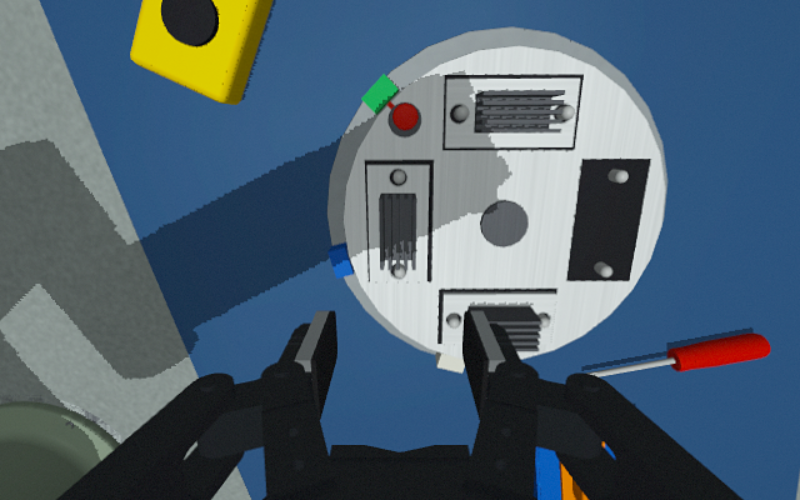

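All three modules are home (pins at (399,177), (460,114) and (453,321)), and the post is at green. Next I'll grip the post.

```bash
python3 -m creep '[[0.1,0,0,0,0,-0.02],[0.2,0,0,0,0,-0.04],[0.3,0.01,0,0,0,-0.06],[0.43,0.02,0,0,0,-0.08],[0.43,0.02,0,0,0,-0.1],[0.43,0.02,0,0,0,-0.12],[0.43,0.02,0,0,0,-0.142],[0.43,0.02,0,0,0,-0.142]]'; python3 -m creep '[[0,0,0,0,0,-0.02],[0,0,0,0,0,-0.04],[0,0,0,0,0,-0.06],[0,0,0,0,0,-0.08],[0,0,0,0,0,-0.1],[0,0,0,0,0,-0.12],[0,0,0,0,0,-0.142],[0,0,0,0,0,-0.142]]';python3 -m creep '[[0,0,0,0,0,0],[0,0,0,0,0,0]]'; python3 -c "
from h import *
go([.5062,.3074,.098],np.pi)"
```

```text
t: 42.02
ee_pos: [0.505, 0.3073, 0.2257]
tool_rot: [-0.007, 0.429, 0.903, 0.001]
force: [0.5, 0.1, -0.2]
gripper_width: 0.599
grip_force: 0.0
t: 42.68
ee_pos: [0.5055, 0.3071, 0.2267]
tool_rot: [-0.005, -0.001, 1.0, 0.005]
force: [-0.7, 0.8, 0.1]
gripper_width: 0.6
grip_force: 0.0
t: 42.85
ee_pos: [0.5059, 0.3073, 0.2275]
tool_rot: [-0.004, 0.001, 1.0, 0.005]
force: [-0.1, 0.5, 0.7]
gripper_width: 0.599
grip_force: 0.0
row [-0.0072, -0.0057, 0.6473, 0.0015, -0.0014, -0.0002] nrows 3.1 0.1 j6 0.55 now 0.42
```

```bash
python3 -m creep '[[0,0,0.2,0,0,0],[0,0,0.4,0,0,0],[0,0,0.55,0,0,0],[0,0,0.64,0,0,0],[0,0,0.645,0,0,0],[0,0,0.645,0,0,0]]';  python3 -m creep '[[0,0,0,0,0,0],[0,0,0,0,0,0],[0,0,0,0,0,0],[0,0,0,0,0,0],[0,0,0,0,0,0],[0,0,0,0,0,0],[0,0,0,0,0,0],[0,0,0,0,0,0]]' 0 60
python3 - <<'E'
from h import *
h=np.array([.5708,.2087]); p=bot.sense()['ee_pos'][:2]; d=p-h; print(np.hypot(*d),np.degrees(np.arctan2(d[1],d[0])))
for k in np.arange(123.2,184,4.):
    q=h+.118*np.array([np.cos(np.radians(k)),np.sin(np.radians(k))]); print(k,np.round((q-p)/.2*[-1,1],3))
E
```

```text
t: 43.35
ee_pos: [0.5044, 0.3084, 0.0983]
tool_rot: [-0.005, -0.0, 1.0, 0.004]
force: [0.8, 0.1, -0.4]
gripper_width: 0.599
grip_force: 0.0
t: 44.02
ee_pos: [0.5072, 0.3083, 0.1014]
tool_rot: [-0.001, -0.001, 1.0, 0.005]
force: [2.3, -4.2, 7.0]
gripper_width: 0.167
grip_force: 58.9
0.11819811173234566 122.55351258977056
123.2 [ 0.005 -0.004]
127.2 [ 0.039 -0.028]
131.2 [ 0.071 -0.054]
135.2 [ 0.101 -0.082]
139.2 [ 0.129 -0.113]
143.2 [ 0.154 -0.145]
147.2 [ 0.178 -0.179]
151.2 [ 0.199 -0.214]
155.2 [ 0.218 -0.251]
159.2 [ 0.234 -0.289]
163.2 [ 0.247 -0.328]
167.2 [ 0.257 -0.367]
171.2 [ 0.265 -0.408]
175.2 [ 0.27  -0.449]
179.2 [ 0.272 -0.49 ]
183.2 [ 0.271 -0.531]
```

```bash
python3 -m creep '[[0.02,-0.014,0,0,0,0],[0.039,-0.028,0,0,0,0],[0.071,-0.054,0,0,0,0],[0.101,-0.082,0,0,0,0],[0.129,-0.113,0,0,0,0],[0.154,-0.145,0,0,0,0],[0.178,-0.179,0,0,0,0],[0.199,-0.214,0,0,0,0]]'; python3 -m creep '[[0.019,-0.037,0,0,0,0],[0.035,-0.075,0,0,0,0],[0.048,-0.114,0,0,0,0],[0.058,-0.153,0,0,0,0],[0.066,-0.194,0,0,0,0],[0.071,-0.235,0,0,0,0],[0.073,-0.276,0,0,0,0],[0.073,-0.3,0,0,0,0]]'; python3 -m creep '[[0,-0.015,0,0,0,0],[0,-0.015,0,0,0,0],[0,-0.015,0,0,0,0],[0,-0.015,0,0,0,0]]'
python3 - <<'E'
from h import *
d=bot.sense()['ee_pos'][:2]-[.5708,.2087]; print(np.hypot(*d),np.degrees(np.arctan2(d[1],d[0]))%360)
E
```

```text
t: 44.68
ee_pos: [0.4656, 0.2683, 0.1012]
tool_rot: [-0.003, -0.002, 1.0, 0.008]
force: [-9.2, 8.3, 11.2]
gripper_width: 0.166
grip_force: 60.8
t: 45.35
ee_pos: [0.4474, 0.208, 0.1009]
tool_rot: [-0.006, -0.003, 1.0, 0.009]
force: [-18.3, 7.2, 19.5]
gripper_width: 0.165
grip_force: 62.1
t: 45.68
ee_pos: [0.4472, 0.2033, 0.1007]
tool_rot: [-0.006, -0.002, 1.0, 0.006]
force: [-15.4, -1.8, 27.6]
gripper_width: 0.163
grip_force: 63.3
0.12373572766742416 182.48288569553318
```

```bash
python3 -m creep '[[-0.02,0,0,0,0,0],[-0.02,0,0,0,0,0],[-0.02,0,0,0,0,0]]'; python3 -m creep '[[0,0,0,0,0,0],[0,0,0,0,0,0],[0,0,0,0,0,0],[0,0,0,0,0,0],[0,0,0,0,0,0]]' 0.6; python3 -m creep '[[0,0,-0.1,0,0,0],[0,0,-0.3,0,0,0],[0,0,-0.5,0,0,0],[0,0,-0.7,0,0,0],[0,0,-0.7,0,0,0],[0,0,-0.7,0,0,0]]'
python3 - <<'E'
from h import *
c=snap('wrist','e1'); w,b=masks(c)
for r in rect(c,b,.04,(.57,.21),(106,56)): print('nest',np.round(r,4))
cv2.imwrite('pics/e1b.png',cv2.resize(c['image'],(800,500)))
E
```

```text
t: 45.93
ee_pos: [0.4487, 0.203, 0.1001]
tool_rot: [-0.009, -0.002, 1.0, 0.006]
force: [-20.4, -1.3, 29.9]
gripper_width: 0.163
grip_force: 64.8
t: 46.35
ee_pos: [0.4554, 0.203, 0.0985]
tool_rot: [-0.004, -0.001, 1.0, 0.005]
force: [0.2, -0.7, -0.1]
gripper_width: 0.602
grip_force: 0.0
t: 46.85
ee_pos: [0.4581, 0.202, 0.241]
tool_rot: [-0.001, -0.001, 1.0, 0.006]
force: [0.2, 0.9, -0.1]
gripper_width: 0.602
grip_force: 0.0
```

View pics/e1b.png

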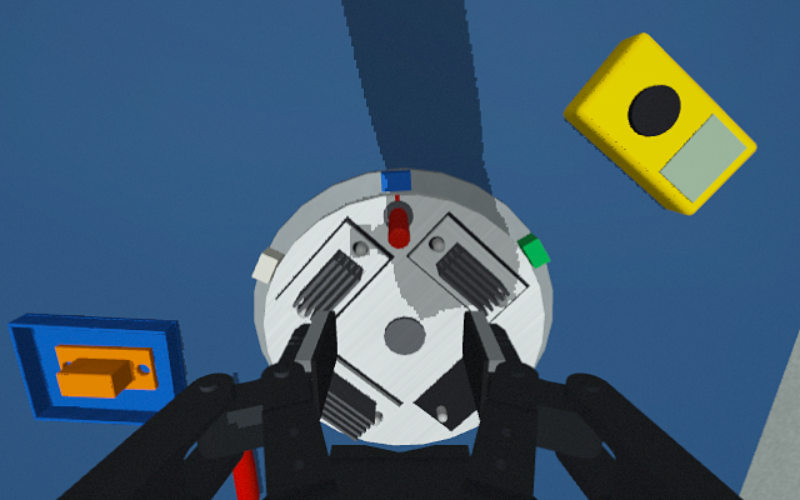

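The post and its pointer are at the blue mark (397,181). The modules are flat, with pins through, and the orange plate is in the tray. One last check of the angle, then I'll hand in.

```bash
python3 - <<'E'
from h import *
c=load('e1'); P=pix2w(c,np.array([[405,336],[398,216],[397,180],[399,241]])/1.25,[.04,.04,.03,.116])[:,:2]; print(P)
for q in P[1:]: d=q-P[0]; print(np.hypot(*d),np.degrees(np.arctan2(d[1],d[0]))%360)
if abs((np.degrees(np.arctan2(*(P[1]-P[0])[::-1]))%360)-183.2)<2.5: print(bot.hand_in())
E
```

```text
[[0.57278766 0.20945573]
 [0.45370207 0.2024221 ]
 [0.42363634 0.20157175]
 [0.45434799 0.2024611 ]]
0.11929312862739808 183.3801709846994
0.14935954262990817 183.02578010083158
0.11864603249630135 183.379765197596
the job is handed in; nothing more can be done
None
```

The turntable stands at the test stop with all three silver modules home on their pins and the orange reference plate flat in the tray. I handed the job in; it returned no verdict.

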